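# Set the wash bottles on the scale and clip the columns into the rack

### The arm

A 7-joint arm with a two-finger parallel gripper is mounted at the origin on the work surface. World frame = base frame: x ahead of the robot, y to its left, z up, the work surface at z = 0. Lengths are in m, angles in rad, forces in N, time in s.
With the tool pointing down it reaches from about 0.425 to 0.825 m from the base axis. Payload 3.6 kg.
Tool frame: the origin (TCP) lies midway between the tips of the shut fingers; the grasp point (between the pads) lies tcp_to_grasp behind it (tcp_to_grasp is the distance from the TCP to the grasp point, in m); z points along the fingers, y is the line along which they close (so a half turn about z gives the same grasp; the last joint's range is limited). The gripper opens to 93 mm and grips with 3 to 60 N. Pads are 15 mm wide; open, the fingers measure 128 mm over their backs; the gripper's body (75 mm by 188 mm) begins 65 mm behind the grasp point.
Start: joints at [-1.214, 0.615, -0.013, 1.423, 0.008, 1.103, -0.04], TCP at [0.243, 0.603, 0.219] pointing down, gripper open.
Joint ranges: [-3.12, 3.12], [-0.3, 2.06], [-1.34, 1.32], [0.26, 2.42], [-1.36, 4.5], [0.01, 1.98], [-2.84, 2.84]. Speed limits (rad/s): [2.79, 2.79, 3.14, 3.14, 3.14, 3.14, 3.14].

### API

Orientations are given as [roll, pitch, yaw] about the fixed x, y, z axes, in that order (R = Rz(yaw) Ry(pitch) Rx(roll)).
In Python, from station import get_state, snapshot, finish_job, outline_of, mark_of, tcp_to_grasp gives the robot as it stands.
- The arm moves only by the shell command python3 -m crank 'ROWS'. ROWS is JSON, a list of rows, each a list of 7 numbers: the turn, a rotation vector about the tool's x, y, z in degrees, then the shift along the tool's x, y, z in cm, then the finger opening in cm, from 0 to 9.3. In form: [[ax, ay, az, x, y, z, fingers], ...]. A call has 1 to 10 rows; each row shifts and turns the commanded pose from where the row before left it, along the tool's axes as they then stand; what a row does not reach is not made up. A row lasts 1/10 s, in which the tool goes at most 50 mm and 8.59 degrees, less where a joint would pass 70% of its speed; a pose out of reach is approached as far as the arm can. A call with a gripper value outside its range is refused whole. The fingers move at their own pace and stop on an object; the grip force is fixed at half the most. Time passes only in rows, so rows that do not move let the fingers close. It gives the time, the measured TCP pose, the force, the opening and the grip force at its end, in the units of the state.
- get_state(): the state, without advancing time (a new reading comes with each control period).
- snapshot(name): name is "side" or "top"; returns a dict with "color" (384x512x3 uint8, red, green, blue), "camera_matrix" (3x3 intrinsics, pixels), "distortion" ([k1, k2, p1, p2, k3] as OpenCV has them; the pictures are not rectified), "R" (3x3) and "t" (3): a world point X has camera coordinates R X + t. Camera axes: x right, y down, z forward; pixel columns grow to the right and rows downward; lengths in m; the calibration is good to about 2 mm. A picture is of the moment at which its call begins. There is no depth.
- finish_job(): hands the job in; it is judged then, once.
Trained networks look in the newest picture that a camera, given by its name, has taken for a name from the list of things; names that differ only in an ending like _2 or _b are one class to them, and where a whole thing is asked for, a point or a joint stands for the part that bears it (a point fixed in the world has none). Each returns a list of dicts, best first, with "score" (0 to 1); they miss things now and then, are a little off and sometimes report something else, mostly with a low value. They report only what shows in the picture. A call takes as long as a camera call.
- outline_of(name, camera): "mask" (384x512 bool, what is visible of it) and "bbox" ([left, top, right, bottom] in pixels, round what is visible of it).
- mark_of(name, camera): "at" ([row, column] in pixels: a listed point, or the origin of a listed thing).
The state is a dict: "time": time; "q": joint angles; "joint_velocities": joint speeds; "joint_efforts": joint torques, N m; "eef_pos": TCP position; "tool_rot": TCP orientation; "contact_force": force on the tool from outside, world axes, zero at the start; "moment": the same for the moment, N m; "opening": finger opening in m; "finger_force": force on a finger pad.
Only numpy, scipy, OpenCV 4.12 (cv2) and the standard library are available. Lean on these libraries where they do the work, as an engineer would, in place of code of your own. Each camera call takes 0.05 s, during which the arm holds its last target. There are 200 camera calls.

### The job

Get this chromatography bench ready for the night's runs. Set one drip dish in the middle of each of the two round pans of the bottle scale and then stand one capped wash bottle upright and centred in each dish; also clip every steel column that lies on the bench fully home into a free place of the column rack, down on both of its seats with the sprung jaw closed over it. Do not disturb the wrench, the marker pen, the beaker, the vial tray and the amber bottle.

Things in the scene. Friction and masses are not known exactly. Their poses are not given: they have to be found in the camera images.
- dish0: round white plastic drip dish, 70 mm outside diameter, 12 mm high, upright wall 2.5 mm thick, floor 4 mm thick (inside 65 mm across, 8 mm deep), 60 g. Can be gripped across its diameter by the outside of the wall. Origin at the centre of its underside, z up. The two dishes are alike.
- dish1: round white plastic drip dish, 70 mm outside diameter, 12 mm high, upright wall 2.5 mm thick, floor 4 mm thick (inside 65 mm across, 8 mm deep), 60 g. Can be gripped across its diameter by the outside of the wall. Origin at the centre of its underside, z up. The two dishes are alike.
- bottle0: capped 100 ml clear glass wash bottle with a paper label, 56 mm in diameter, 105 mm high; its screw cap is 53 mm in diameter and takes up the top 25 mm, the neck below it is narrower. 220 g. It starts upright. Origin at the centre of its underside, z up the bottle. The two bottles are alike.
- bottle1: capped 100 ml clear glass wash bottle with a paper label, 56 mm in diameter, 105 mm high; its screw cap is 53 mm in diameter and takes up the top 25 mm, the neck below it is narrower. 220 g. It starts upright. Origin at the centre of its underside, z up the bottle. The two bottles are alike.
- pan0 (a point): centre of the top face of one round pan, 40 mm above the bench, of the low white two-channel bottle scale: housing 150 mm (x) by 260 mm (y) by 34 mm high, fixed to the bench, with two flat steel pans 96 mm in diameter, 124 mm apart along its y, standing 6 mm above the housing. This is the pan at its -y end. Axes as the scale's: z up, its displays face its -x.
- pan1 (a point): centre of the top face of one round pan, 40 mm above the bench, of the low white two-channel bottle scale: housing 150 mm (x) by 260 mm (y) by 34 mm high, fixed to the bench, with two flat steel pans 96 mm in diameter, 124 mm apart along its y, standing 6 mm above the housing. This is the pan at its +y end. Axes as the scale's: z up, its displays face its -x.
- column0: steel chromatography column lying on the bench, 164 mm long: round tube 12 mm in diameter with a hexagonal fitting at each end (19 mm across flats, 22 mm long; the middle 120 mm is plain tube). On the bench its axis is 9.5 mm up. About 160 g. Origin at the middle of its axis; x along the axis; both ends alike. May be absent (None).
- column1: steel chromatography column lying on the bench, 164 mm long: round tube 12 mm in diameter with a hexagonal fitting at each end (19 mm across flats, 22 mm long; the middle 120 mm is plain tube). On the bench its axis is 9.5 mm up. About 160 g. Origin at the middle of its axis; x along the axis; both ends alike. May be absent (None).
- column2: steel chromatography column lying on the bench, 164 mm long: round tube 12 mm in diameter with a hexagonal fitting at each end (19 mm across flats, 22 mm long; the middle 120 mm is plain tube). On the bench its axis is 9.5 mm up. About 160 g. Origin at the middle of its axis; x along the axis; both ends alike. May be absent (None).
- column3: steel chromatography column lying on the bench, 164 mm long: round tube 12 mm in diameter with a hexagonal fitting at each end (19 mm across flats, 22 mm long; the middle 120 mm is plain tube). On the bench its axis is 9.5 mm up. About 160 g. Origin at the middle of its axis; x along the axis; both ends alike. May be absent (None).
- rack: fixed column rack: aluminium plate 160 (x) by 220 (y) mm, origin under its centre, with four places 50 mm apart along y; columns lie along x. Each place has two black forks 10 mm wide at x = +-38 mm, flat seats 49 mm above the bench, a fixed flared prong on the -y side, a grey jaw on the +y side, all under 80 mm high. Between the forks it is open down to a pin 24 mm up, for a grip at mid-column.
- seat0 (a point): place 0 of the rack (0 is at its -y end, 3 at its +y end): where the middle of a column's axis lies when it is fully home, 55 mm above the bench, level and along the rack's x. Up to 15 mm off along the column's length does no harm. Axes as the rack's.
- seat1 (a point): place 1 of the rack (0 is at its -y end, 3 at its +y end): where the middle of a column's axis lies when it is fully home, 55 mm above the bench, level and along the rack's x. Up to 15 mm off along the column's length does no harm. Axes as the rack's.
- seat2 (a point): place 2 of the rack (0 is at its -y end, 3 at its +y end): where the middle of a column's axis lies when it is fully home, 55 mm above the bench, level and along the rack's x. Up to 15 mm off along the column's length does no harm. Axes as the rack's.
- seat3 (a point): place 3 of the rack (0 is at its -y end, 3 at its +y end): where the middle of a column's axis lies when it is fully home, 55 mm above the bench, level and along the rack's x. Up to 15 mm off along the column's length does no harm. Axes as the rack's.
- jaw0 (a joint): sprung jaw of place 0: one hinged piece with a nose over both its forks, hinge pin along the rack's x below the seats. 0 rad = closed, held by a spring; opens to +y. The nose stands 3 mm into a tube's way under a sloping lip: a column pushed straight down with about 10 N swings it back 0.1 rad, then it snaps shut over the seated tube. Reads 0 both empty and with a column home.
- jaw1 (a joint): sprung jaw of place 1: one hinged piece with a nose over both its forks, hinge pin along the rack's x below the seats. 0 rad = closed, held by a spring; opens to +y. The nose stands 3 mm into a tube's way under a sloping lip: a column pushed straight down with about 10 N swings it back 0.1 rad, then it snaps shut over the seated tube. Reads 0 both empty and with a column home.
- jaw2 (a joint): sprung jaw of place 2: one hinged piece with a nose over both its forks, hinge pin along the rack's x below the seats. 0 rad = closed, held by a spring; opens to +y. The nose stands 3 mm into a tube's way under a sloping lip: a column pushed straight down with about 10 N swings it back 0.1 rad, then it snaps shut over the seated tube. Reads 0 both empty and with a column home.
- jaw3 (a joint): sprung jaw of place 3: one hinged piece with a nose over both its forks, hinge pin along the rack's x below the seats. 0 rad = closed, held by a spring; opens to +y. The nose stands 3 mm into a tube's way under a sloping lip: a column pushed straight down with about 10 N swings it back 0.1 rad, then it snaps shut over the seated tube. Reads 0 both empty and with a column home.
- wrench: small steel open-ended wrench, 120 mm long, lying flat: not part of the job, leave it. Origin under its middle.
- marker: black marker pen with a grey cap, 15 mm in diameter and 133 mm long, lying down: leave it. Origin under its middle.
- beaker: empty glass beaker, 68 mm in diameter and 92 mm high: leave it. Origin under its centre.
- vial_tray: blue tray of small vials, 90 by 130 by 40 mm: leave it. Origin under its centre.
- reagent: amber reagent bottle with a black cap, 60 mm in diameter and 130 mm high: leave it. Origin under its centre.

How it is judged:
On the way, in this order (a step that is already met when the one before it is completed fails the run):
1. a drip dish lies in the middle of each pan of the scale (((horizontal distance between dish0 and pan0 below 0.01 m and z of dish0 in the frame of pan0 below 0.003 m and angle between dish0's own z axis and vertical below 0.05 rad) or (horizontal distance between dish0 and pan1 below 0.01 m and z of dish0 in the frame of pan1 below 0.003 m and angle between dish0's own z axis and vertical below 0.05 rad)) and ((horizontal distance between dish1 and pan0 below 0.01 m and z of dish1 in the frame of pan0 below 0.003 m and angle between dish1's own z axis and vertical below 0.05 rad) or (horizontal distance between dish1 and pan1 below 0.01 m and z of dish1 in the frame of pan1 below 0.003 m and angle between dish1's own z axis and vertical below 0.05 rad))), for 0.2 s.
2. a wash bottle stands upright and centred in each dish (angle between each of bottle0, bottle1's own z axis and vertical below 0.06 rad and ((horizontal distance between bottle0 and dish0 below 0.007 m and z of bottle0 in the frame of dish0 between 0.002 and 0.0065 m) or (horizontal distance between bottle0 and dish1 below 0.007 m and z of bottle0 in the frame of dish1 between 0.002 and 0.0065 m)) and ((horizontal distance between bottle1 and dish0 below 0.007 m and z of bottle1 in the frame of dish0 between 0.002 and 0.0065 m) or (horizontal distance between bottle1 and dish1 below 0.007 m and z of bottle1 in the frame of dish1 between 0.002 and 0.0065 m))), for 0.2 s.
At the end, for the whole second after the job is handed in: Each pan bears a flat dish within 10 mm of its centre; in each dish an upright bottle within 7 mm of its centre; every column present lies on both seats of a rack place (axis within 3 mm of seat height, 4 degrees, 20 mm of the middle), its jaw shut (under 0.05 rad); all released and at rest (all of step 1 and all of step 2 and ((distance between column0 and seat0 below 0.02 m and z of column0 in the frame of seat0 below 0.003 m and angle between the x axis of column0 and the x axis of rack, either way round below 0.07 rad and value of joint jaw0 below 0.05 rad) or (distance between column0 and seat1 below 0.02 m and z of column0 in the frame of seat1 below 0.003 m and angle between the x axis of column0 and the x axis of rack, either way round below 0.07 rad and value of joint jaw1 below 0.05 rad) or (distance between column0 and seat2 below 0.02 m and z of column0 in the frame of seat2 below 0.003 m and angle between the x axis of column0 and the x axis of rack, either way round below 0.07 rad and value of joint jaw2 below 0.05 rad) or (distance between column0 and seat3 below 0.02 m and z of column0 in the frame of seat3 below 0.003 m and angle between the x axis of column0 and the x axis of rack, either way round below 0.07 rad and value of joint jaw3 below 0.05 rad)) and ((distance between column1 and seat0 below 0.02 m and z of column1 in the frame of seat0 below 0.003 m and angle between the x axis of column1 and the x axis of rack, either way round below 0.07 rad and value of joint jaw0 below 0.05 rad) or (distance between column1 and seat1 below 0.02 m and z of column1 in the frame of seat1 below 0.003 m and angle between the x axis of column1 and the x axis of rack, either way round below 0.07 rad and value of joint jaw1 below 0.05 rad) or (distance between column1 and seat2 below 0.02 m and z of column1 in the frame of seat2 below 0.003 m and angle between the x axis of column1 and the x axis of rack, either way round below 0.07 rad and value of joint jaw2 below 0.05 rad) or (distance between column1 and seat3 below 0.02 m and z of column1 in the frame of seat3 below 0.003 m and angle between the x axis of column1 and the x axis of rack, either way round below 0.07 rad and value of joint jaw3 below 0.05 rad)) and ((distance between column2 and seat0 below 0.02 m and z of column2 in the frame of seat0 below 0.003 m and angle between the x axis of column2 and the x axis of rack, either way round below 0.07 rad and value of joint jaw0 below 0.05 rad) or (distance between column2 and seat1 below 0.02 m and z of column2 in the frame of seat1 below 0.003 m and angle between the x axis of column2 and the x axis of rack, either way round below 0.07 rad and value of joint jaw1 below 0.05 rad) or (distance between column2 and seat2 below 0.02 m and z of column2 in the frame of seat2 below 0.003 m and angle between the x axis of column2 and the x axis of rack, either way round below 0.07 rad and value of joint jaw2 below 0.05 rad) or (distance between column2 and seat3 below 0.02 m and z of column2 in the frame of seat3 below 0.003 m and angle between the x axis of column2 and the x axis of rack, either way round below 0.07 rad and value of joint jaw3 below 0.05 rad)) and ((distance between column3 and seat0 below 0.02 m and z of column3 in the frame of seat0 below 0.003 m and angle between the x axis of column3 and the x axis of rack, either way round below 0.07 rad and value of joint jaw0 below 0.05 rad) or (distance between column3 and seat1 below 0.02 m and z of column3 in the frame of seat1 below 0.003 m and angle between the x axis of column3 and the x axis of rack, either way round below 0.07 rad and value of joint jaw1 below 0.05 rad) or (distance between column3 and seat2 below 0.02 m and z of column3 in the frame of seat2 below 0.003 m and angle between the x axis of column3 and the x axis of rack, either way round below 0.07 rad and value of joint jaw2 below 0.05 rad) or (distance between column3 and seat3 below 0.02 m and z of column3 in the frame of seat3 below 0.003 m and angle between the x axis of column3 and the x axis of rack, either way round below 0.07 rad and value of joint jaw3 below 0.05 rad)) and linear speed of each of dish0, dish1, bottle0, bottle1, column0, column1, column2, column3 below 0.02 m/s); the robot touches nothing.
It fails at once if the wrench is pushed more than 30 mm (distance of wrench from where it was at the start of the episode above 0.03 m).
It fails at once if the marker pen is pushed more than 30 mm (distance of marker from where it was at the start of the episode above 0.03 m).
It fails at once if the beaker is pushed more than 30 mm or knocked over (distance of beaker from where it was at the start of the episode above 0.03 m or angle between beaker's own z axis and vertical above 0.6 rad).
It fails at once if the vial tray is pushed more than 30 mm or knocked over (distance of vial_tray from where it was at the start of the episode above 0.03 m or angle between vial_tray's own z axis and vertical above 0.6 rad).
It fails at once if the amber bottle is pushed more than 30 mm or knocked over (distance of reagent from where it was at the start of the episode above 0.03 m or angle between reagent's own z axis and vertical above 0.6 rad).
Of column0, column1, column2, column3 only 2 to 4 are there at a start; the rules pass over those that are not, and their reading is None.
At some moment in a run one of dish0, dish1, column0, column1, column2, column3 may be knocked a few centimetres aside while the robot is not near it.
Once in a run the grip may slacken for a moment while it holds something.
It also fails if it takes over 210 s, if anything falls off the work surface, if the arm or the gripper's body presses on something with over 40 N, if the wrist force passes 120 N, or if a joint passes its speed limit or range.

## Working session

There is one attempt and no reset: what is moved stays moved. The work goes in short steps, Python scripts to look and compute and a shell command to move; the robot and the scene stay as the last step left them, time stands still between calls to the robot, and variables do not carry over. Pictures are saved under pics/ and viewed, at most 14 in all, crops included, and the job is handed in when it is done.

```bash
ls; mkdir -p pics; python3 - <<'E'
from station import *
import cv2
print(get_state()); print(tcp_to_grasp)
for c in("top","side"):
    s=snapshot(c); cv2.imwrite(f"pics/{c}0.png",s["color"][:,:,::-1])
    print(s["camera_matrix"],s["distortion"],s["R"],s["t"])
    for n in ["dish0","bottle0","column0","pan0","pan1","seat0","seat3","rack","wrench","marker","beaker","vial_tray","reagent"]:
        print(c,n,[(round(float(m["score"]),2),[round(float(v)) for v in m["at"]]) for m in mark_of(n,c)][:6])
E
```

```text
pics
{'time': 0.0, 'q': array([-1.21445477,  0.61591062, -0.01262398,  1.42490017,  0.00809674,
        1.10341315, -0.04042177]), 'joint_velocities': array([-0.00027375, -0.00061811, -0.00092784, -0.00104885, -0.00118262,
       -0.00087899, -0.00101255]), 'joint_efforts': array([-1.81008782e-04, -4.58942306e+01,  2.09539714e-01, -1.65739685e+01,
       -6.08449546e-02,  2.06429668e-02,  2.46392865e-04]), 'eef_pos': array([0.24250047, 0.60220605, 0.21748633]), 'tool_rot': array([-3.13901156e+00,  3.04708759e-05,  2.75880063e+00]), 'contact_force': array([ 0.30383685, -0.21415043,  0.94180749]), 'moment': array([ 0.01184123, -0.00951719,  0.02274351]), 'finger_force': 0.0, 'opening': 0.09332058246959739}
0.0188
[[425.11516435   0.         251.70345413]
 [  0.         425.11516435 198.61470242]
 [  0.           0.           1.        ]] [-0.08326913  0.          0.          0.          0.        ] [[-0.00570299 -0.99969223  0.02414395]
 [-0.99879281  0.00451653 -0.04891349]
 [ 0.04878939 -0.02439376 -0.99851116]] [-0.02221757  0.56484719  1.37550906]
top dish0 [(0.85, [244, 196]), (0.
[... 1243 characters left out ...]
06])]
side column0 [(0.82, [273, 248]), (0.8, [349, 278]), (0.63, [248, 273]), (0.59, [216, 300])]
side pan0 [(0.91, [158, 181]), (0.65, [157, 139])]
side pan1 [(0.91, [158, 181]), (0.65, [157, 139])]
side seat0 [(0.94, [283, 351]), (0.8, [351, 374]), (0.73, [329, 365]), (0.71, [305, 362]), (0.61, [329, 356])]
side seat3 [(0.94, [283, 351]), (0.8, [351, 374]), (0.73, [329, 365]), (0.71, [305, 362]), (0.61, [329, 356])]
side rack [(0.77, [328, 357])]
side wrench [(0.69, [208, 226]), (0.31, [232, 369]), (0.25, [350, 375])]
side marker [(0.59, [233, 368])]
side beaker [(0.56, [164, 272]), (0.29, [214, 304])]
side vial_tray [(0.9, [187, 320])]
side reagent [(0.97, [152, 237]), (0.6, [187, 320])]
```

```bash
python3 - <<'E'
import cv2
a=cv2.imread("pics/top0.png")[90:300,80:430]; cv2.imwrite("pics/topc.png",cv2.resize(a,None,fx=2.28,fy=2.28,interpolation=3))
a=cv2.imread("pics/side0.png"); cv2.imwrite("pics/sidec.png",cv2.resize(a,None,fx=1.56,fy=1.56))
E
```

```text
(no output)
```

View pics/topc.png

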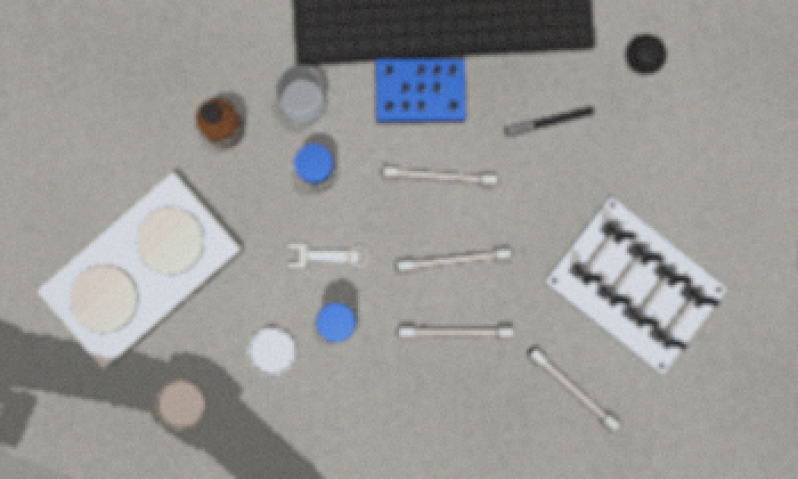

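View pics/sidec.png

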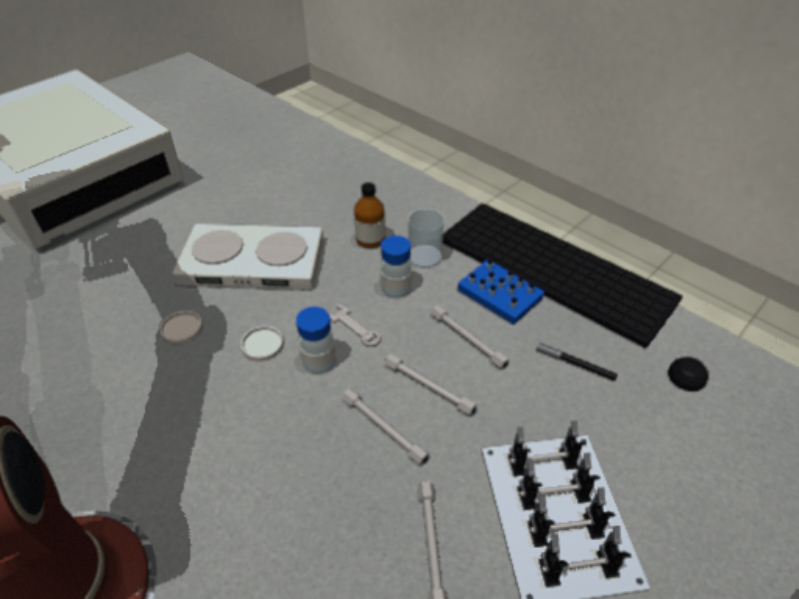

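The top view shows pans at about px (125,221) and (155,195), dishes at (199,244) and (159,267), bottle caps at (218,161) and (227,231), four columns, and an empty rack around (359,215). So there are four columns to place and four free places.

```bash
cat > h.py <<'E'
from station import *
import numpy as np, cv2, sys
from scipy.spatial.transform import Rotation as Ro
from scipy.optimize import least_squares
def proj(s,X):
    r,_=cv2.Rodrigues(s["R"]); return cv2.projectPoints(np.float64(X).reshape(-1,1,3),r,s["t"],s["camera_matrix"],np.float64(s["distortion"]))[0][:,0]
def ray(s,uv,z):
    p=cv2.undistortPoints(np.float64(uv).reshape(-1,1,2),s["camera_matrix"],np.float64(s["distortion"]))[:,0]
    d=np.c_[p,np.ones(len(p))]@s["R"]; c=-s["R"].T@s["t"]
    return c+d*((z-c[2])/d[:,2])[:,None]
def cnt(m): return max(cv2.findContours(m.astype(np.uint8),0,1)[0],key=cv2.contourArea)[:,0].astype(float)
def circ(s,m,z):      # circle at height z from a mask's outer contour
    P=ray(s,cnt(m),z)[:,:2]; c,d,_=cv2.fitEllipse(P.astype(np.float32)*1000)
    return np.array(c)/1000,np.array(d)
def rect(s,m,z):      # long-axis rectangle at height z
    P=ray(s,cnt(m),z)[:,:2]; c,d,_=r=cv2.minAreaRect(P.astype(np.float32)*1000)
    b=cv2.boxPoints(r); e=b[1]-b[0],b[2]-b[1]; e=max(e,key=np.linalg.norm)
    return np.array(c)/1000,np.array(d),np.degrees(np.arctan2(e[1],e[0]))%180
def plan(x,y,z,yaw=None):
    "turn about tool axes (deg), then shift in turned tool axes (cm), tool straight down"
    st=get_state(); R0=Ro.from_euler("xyz",st["tool_rot"])
    cur=np.degrees(st["tool_rot"][2])
    yaw=cur if yaw is None else yaw
    yaw=cur+(yaw-cur+90)%180-90
    q7=np.degrees(st["q"][6])
    R1=Ro.from_euler("xyz",[180,0,yaw],degrees=True)
    print("turn",np.degrees((R0.inv()*R1).as_rotvec()).round(1),"shift",(R1.inv().apply(np.array([x,y,z])-st["eef_pos"])*100).round(2),"q7",q7.round(),"yaw",round(cur,1),"->",round(yaw,1),"pos",st["eef_pos"].round(4),"t",st["time"])
E
python3 - <<'E'
from h import *
for c in("top","side"):
    s=snapshot(c)
    for n,f,z in[("dish0",circ,.012),("bottle0",circ,.105),("column0",rect,.0095),("pan0",circ,.04),("pan0",rect,.034),("rack",rect,.006),("beaker",circ,.05),("reagent",circ,.1),("wrench",rect,.004)]:
        for o in outline_of(n,c)[:6]:
            if o["mask"].sum()<20: continue
            r=f(s,o["mask"],z)
            print(c,n,round(float(o["score"]),2),np.round(o["bbox"]).astype(int),[np.round(v,4 if i==0 else 1) for i,v in enumerate(r)])
    for n,z in[("pan0",.04),("seat0",.055),("dish0",0),("bottle0",0),("column0",.0095)]:
        print(c,n,*[(round(float(m["score"]),2),ray(s,m["at"][::-1],z)[0,:2].round(4)) for m in mark_of(n,c)])
E
```

```text
top dish0 0.95 [148 257 166 278] [array([0.3425, 0.2791]), array([63.3, 67.1])]
top dish0 0.86 [185 235 207 256] [array([0.4174, 0.1497]), array([65.8, 66.8])]
top bottle0 0.75 [212 153 227 174] [array([0.6708, 0.0811]), array([51.4, 63.8])]
top bottle0 0.62 [218 220 237 241] [array([0.4636, 0.0515]), array([51.9, 54.2])]
top bottle0 0.54 [ 97 164 183 251] [array([0.5323, 0.3176]), array([161.2, 301.8])]
top column0 0.72 [256 234 304 240] [array([ 0.4449, -0.1633]), array([59.3, 13.1]), np.float32(89.5)]
top column0 0.65 [254 197 304 212] [array([ 0.5488, -0.1136]), array([ 21.2, 170. ]), np.float32(96.5)]
top column0 0.53 [314 240 350 281] [array([ 0.3601, -0.2865]), array([164.3,  16.8]), np.float32(47.5)]
top column0 0.49 [245 158 299 173] [array([ 0.6707, -0.0947]), array([169.,  21.]), np.float32(85.8)]
top pan0 0.95 [ 97 166 181 249] [array([0.5335, 0.3347]), array([167.9, 308.2])]
top pan0 0.95 [ 97 166 181 249] [array([0.5353, 0.3325]), array([154.3, 261.9]), np.float32(131.0)]
top rack 0.7 [320 178 395 254] [array([ 0.5096, -0.3807]), array([226.7, 165.5]), np.float32(51.3)]
[... 2417 characters left out ...]
([0.7035, 0.1802]), array([ 56. , 201.6])]
side wrench 0.61 [228 116 248 161] [array([0.7981, 0.2821]), array([230.7,  66.3]), np.float32(46.8)]
side wrench 0.53 [210 195 241 223] [array([0.5519, 0.073 ]), array([120.7,  39.5]), np.float32(82.9)]
side pan0 (0.93, array([0.4966, 0.3926])) (0.64, array([0.5755, 0.2843]))
side seat0 (0.84, array([ 0.4905, -0.4023])) (0.81, array([ 0.5605, -0.3252])) (0.71, array([ 0.4644, -0.4313])) (0.51, array([0.5675, 0.2728]))
side dish0 (0.76, array([0.3415, 0.2898]))
side bottle0 (0.74, array([0.6611, 0.0886])) (0.57, array([0.4622, 0.0579]))
side column0 (0.84, array([ 0.4454, -0.1231])) (0.62, array([ 0.3661, -0.2889])) (0.51, array([ 0.6698, -0.099 ]))
```

```bash
python3 - <<'E'
from h import *
for c in("top","side"):
    s=snapshot(c); im=s["color"]; hsv=cv2.cvtColor(im,cv2.COLOR_RGB2HSV)
    H,S,V=[hsv[:,:,i].astype(int) for i in range(3)]
    if c=="top":
        blue=((H>100)&(H<125)&(S>120)); n,l,st,ce=cv2.connectedComponentsWithStats(blue.astype(np.uint8))
        for i in range(1,n):
            if 80<st[i,4]: print("blue",st[i],circ(s,l==i,.105))
    # pans: pinkish on white housing
    m=max(outline_of("pan0",c),key=lambda o:o["score"])["mask"]
    m=cv2.erode(m.astype(np.uint8),np.ones((3,3)))>0
    d=im[:,:,0].astype(int)-im[:,:,2]; d=cv2.GaussianBlur(d.astype(np.float32),(3,3),0)
    t,_=cv2.threshold(np.clip(d[m]+60,0,255).astype(np.uint8),0,255,cv2.THRESH_OTSU); t-=60
    n,l,st,ce=cv2.connectedComponentsWithStats((m&(d>t)).astype(np.uint8))
    print("otsu",t)
    for i in range(1,n):
        if st[i,4]>60: print(c,"pan",st[i],circ(s,l==i,.04))
    a=outline_of("rack",c)[0]["mask"]; a=cv2.dilate(a.astype(np.uint8),np.ones((7,7)))>0
    w=a&(V>165)&(S<40)
    P=ray(s,np.argwhere(w)[:,::-1],.006)[:,:2]; print(c,"plate",w.sum(),cv2.minAreaRect((P*1000).astype(np.float32)))
    print(c,"seats",*[(round(float(x["score"]),2),ray(s,x["at"][::-1],.055)[0,:2].round(4)) for x in mark_of("seat0",c)])
    cv2.imwrite(f"pics/r_{c}.png",cv2.resize(im[165:384,290:420],None,fx=2.7,fy=2.7,interpolation=2)[:,:,::-1])
a=[cv2.imread(f"pics/r_{c}.png") for c in("top","side")]; cv2.imwrite("pics/rack.png",np.hstack(a))
E
```

```text
blue [ 245  115   39   28 1028] (array([ 0.77701788, -0.06160411]), array([ 97.10816956, 140.15524292]))
blue [210 153  16  17 216] (array([0.67558661, 0.0815787 ]), array([46.90195084, 49.86716461]))
blue [219 223  17  17 212] (array([0.46250336, 0.05273874]), array([46.68201828, 48.1975975 ]))
otsu -1.0
top pan [140 181  29  29 687] (array([0.57697748, 0.2887757 ]), array([91.59316254, 92.83283234]))
top pan [111 206  29  30 707] (array([0.49536328, 0.381703  ]), array([92.86101532, 94.28076172]))
top plate 2475 ((509.3048095703125, -380.89404296875), (252.2733154296875, 190.1066131591797), 51.33827209472656)
top seats (0.9, array([ 0.5566, -0.319 ])) (0.84, array([ 0.4975, -0.3958])) (0.73, array([ 0.4641, -0.4438])) (0.64, array([ 0.524 , -0.3672]))
otsu 0.0
side pan [122 147  35  22 594] (array([0.49482678, 0.38384995]), array([98.41899109, 99.6708374 ]))
side pan [164 149  33  21 556] (array([0.57485663, 0.28988098]), array([94.22885132, 95.45481873]))
side pan [113 149  94  36 649] (array([0.53316766, 0.39100702]), array([255.51698303, 393.91421509]))
side plate 4430 ((511.06292724609375, -378.381103515625), (220.22201538085938, 159.77281188964844), 51.46302032470703)
side seats (0.95, array([ 0.4741, -0.4294])) (0.84, array([ 0.5511, -0.3176])) (0.82, array([ 0.5204, -0.3662])) (0.57, array([ 0.4918, -0.4006]))
```

View pics/rack.png

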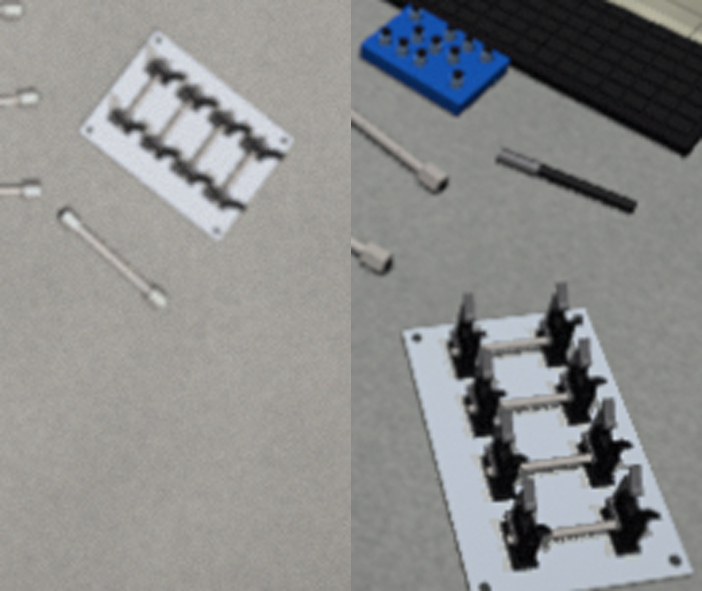

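The rack's grey jaws are on the upper (+x,+y) side and all four places are empty. Its y axis points along about 51°. First I'll go to the nearer dish at (0.342, 0.278).

```bash
python3 -c "
from h import *
plan(.3422,.278,.08)"
```

```text
turn [-0. -0.  0.] shift [-21.36 -26.43  13.86] q7 -2.0 yaw 158.1 -> 158.1 pos [0.2427 0.603  0.2186] t 3.3
```

```bash
python3 -m crank '[[0,0,0,-2.67,-3.3,1.73,9.3],[0,0,0,-2.67,-3.3,1.73,9.3],[0,0,0,-2.67,-3.3,1.73,9.3],[0,0,0,-2.67,-3.3,1.73,9.3],[0,0,0,-2.67,-3.3,1.73,9.3],[0,0,0,-2.67,-3.3,1.73,9.3],[0,0,0,-2.67,-3.3,1.73,9.3],[0,0,0,-2.67,-3.3,1.75,9.3],[0,0,0,0,0,0,9.3],[0,0,0,0,0,0,9.3]]'; python3 -c "
from h import *
s=snapshot('top')
for o in outline_of('dish0','top')[:3]: print(o['score'],circ(s,o['mask'],.012),rect(s,o['mask'],.012))
plan(.3422,.278,.004)"
```

```text
time: 4.3
eef_pos: [0.3429, 0.2776, 0.08]
tool_rot: [-3.141, 0.0, 2.756]
contact_force: [-0.5, -0.3, 1.1]
opening: 0.0929
finger_force: 0.0
0.58 (array([0.41782816, 0.1490495 ]), array([66.03030396, 67.37943268])) (array([0.41776007, 0.14888156]), array([68.37287903, 64.95225525]), np.float32(89.72779))
0.46 (array([0.35894952, 0.27060812]), array([27.13523483, 58.81276321])) (array([0.3611926 , 0.27096344]), array([58.78385544, 28.47806549]), np.float32(69.41359))
0.25 (array([ 0.74827344, -0.24448077]), array([ 12.24179363, 163.52760315])) (array([ 0.75076727, -0.25485178]), array([ 14.55557632, 128.15539551]), np.float32(104.08571))
turn [0.1 0.  0. ] shift [-0.04 -0.21  7.65] q7 24.0 yaw 158.2 -> 158.2 pos [0.3426 0.2801 0.0805] t 4.4
```

```bash
python3 -m crank '[[0,0,0,0,0,3,9.3],[0,0,0,0,0,3,9.3],[0,0,0,0,0,1.6,9.3],[0,0,0,0,0,0,9.3],[0,0,0,0,0,0,6],[0,0,0,0,0,0,6],[0,0,0,0,0,0,6],[0,0,0,0,0,0,6],[0,0,0,0,0,0,6],[0,0,0,0,0,0,6]]'; python3 -m crank '[[0,0,0,0,0,0,6],[0,0,0,0,0,-1,6],[0,0,0,0,0,-3,6],[0,0,0,0,0,-3,6],[0,0,0,0,0,-3,6],[0,0,0,0,0,0,6]]';  python3 -c "
from h import *
import time
plan(.495,.3825,.12)
print(np.array([get_state()['eef_pos'] for _ in range(3)]))"
```

```text
time: 5.4
eef_pos: [0.3429, 0.2792, 0.005]
tool_rot: [3.139, 0.001, 2.759]
contact_force: [-0.5, 1.1, 6.0]
opening: 0.0695
finger_force: 30.0
time: 6.0
eef_pos: [0.344, 0.2794, 0.1075]
tool_rot: [3.135, 0.003, 2.758]
contact_force: [1.0, -0.3, -1.0]
opening: 0.069
finger_force: 30.0
turn [0.4 0.2 0. ] shift [-10.15  15.21  -1.25] q7 24.0 yaw 158.0 -> 158.0 pos [0.344  0.2794 0.1075] t 6.0
[[0.34397975 0.27937881 0.1075236 ]
 [0.34397975 0.27937881 0.1075236 ]
 [0.34397975 0.27937881 0.1075236 ]]
```

```bash
python3 -m crank '[[0,0,0,-2.54,3.8,0,6],[0,0,0,-2.54,3.8,0,6],[0,0,0,-2.54,3.8,0,6],[0,0,0,-2.53,3.8,0,6],[0,0,0,0,0,0,6],[0,0,0,0,0,0,6],[0,0,0,0,0,0,6]]';  python3 -c "
from h import *
s=snapshot('top')
for o in outline_of('dish0','top')[:3]: print(o['score'],circ(s,o['mask'],.115),rect(s,o['mask'],.115))
s=snapshot('side');z=get_state()['eef_pos'][2]
for o in outline_of('dish0','side')[:3]: print(o['score'],circ(s,o['mask'],z+.007))
cv2.imwrite('pics/d1.png',cv2.resize(s['color'][100:280,60:300],None,fx=3,fy=3)[:,:,::-1])
plan(.495,.3825,.0455)"
```

```text
time: 6.7
eef_pos: [0.4913, 0.3799, 0.103]
tool_rot: [-3.138, -0.002, 2.759]
contact_force: [0.7, 0.0, -0.8]
opening: 0.069
finger_force: 30.0
0.92 (array([0.42270236, 0.14023714]), array([59.58824539, 64.56256104])) (array([0.42213052, 0.1400101 ]), array([66.30264282, 57.1279335 ]), np.float32(89.721565))
0.6 (array([ 0.44884695, -0.11001746]), array([ 17.83377266, 197.32357788])) (array([ 0.44917105, -0.10634214]), array([154.79618835,  18.16888046]), np.float32(89.55397))
0.82 (array([0.37439301, 0.06507327]), array([58.10259628, 63.32236862]))
0.62 (array([0.46977896, 0.3798125 ]), array([28.40697861, 76.97812653]))
turn [-0. -0.  0.] shift [-0.19  0.26  5.87] q7 27.0 yaw 158.1 -> 158.1 pos [0.4923 0.3808 0.1042] t 6.9
```

View pics/d1.png

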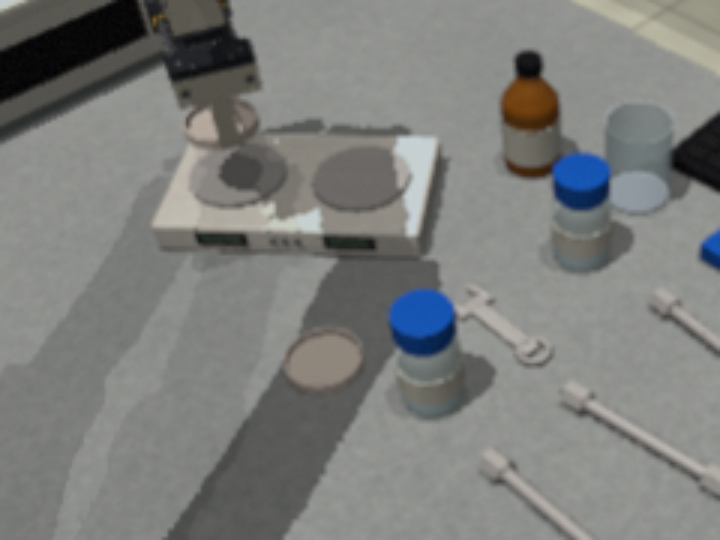

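```bash
python3 -m crank '[[0,0,0,-0.2,0.26,2,6],[0,0,0,0,0,2,6],[0,0,0,0,0,1,6],[0,0,0,0,0,0.7,6],[0,0,0,0,0,0,6],[0,0,0,0,0,0,6]]'
```

```text
time: 7.5
eef_pos: [0.4963, 0.3833, 0.0477]
tool_rot: [3.141, 0.0, 2.759]
contact_force: [0.2, 0.8, -0.9]
opening: 0.0692
finger_force: 30.0
```

```bash
python3 -c "
from h import *
plan(.495,.3825,.045)
s=snapshot('side');print(ray(s,[134,140.7],.111))"
```

```text
turn [0. 0. 0.] shift [ 0.1  -0.12  0.27] q7 27.0 yaw 158.1 -> 158.1 pos [0.4963 0.3833 0.0477] t 7.5
[[0.48872559 0.37229371 0.111     ]]
```

```bash
python3 -m crank '[[0,0,0,0,0,0.2,6],[0,0,0,0,0,0,6],[0,0,0,0,0,0,7.5],[0,0,0,0,0,0,8.8],[0,0,0,0,0,0,8.8],[0,0,0,0,0,0,8.8],[0,0,0,0,0,-3,8.8],[0,0,0,0,0,-5,9.3],[0,0,0,0,0,-2,9.3],[0,0,0,0,0,0,9.3]]';  python3 -c "
from h import *
s=snapshot('top')
for o in outline_of('dish0','top')[:3]: print(o['score'],circ(s,o['mask'],.012),'pan',circ(s,o['mask'],.052))
s=snapshot('side')
for o in outline_of('dish0','side')[:3]: print(o['score'],circ(s,o['mask'],.012),'pan',circ(s,o['mask'],.052))
plan(.4178,.1490,.15)"
```

```text
time: 8.55
eef_pos: [0.4981, 0.3847, 0.1491]
tool_rot: [3.134, 0.004, 2.759]
contact_force: [-0.1, 0.5, -0.6]
opening: 0.0932
finger_force: 0.0
0.82 (array([0.41771487, 0.14877585]), array([62.71992493, 65.35745239])) pan (array([0.41999503, 0.14474644]), array([60.91454697, 63.47615051]))
0.58 (array([0.52081439, 0.38553378]), array([15.20461082, 50.0366478 ])) pan (array([0.52012683, 0.37468936]), array([14.76686001, 48.59651566]))
0.75 (array([0.48458594, 0.08999742]), array([ 59.32519913, 165.61372375])) pan (array([0.46425238, 0.06020189]), array([ 56.2105484 , 156.91876221]))
0.57 (array([0.41566507, 0.14540799]), array([69.25473785, 75.17047882])) pan (array([0.39894995, 0.11270333]), array([65.61875916, 71.2239151 ]))
turn [-0.2 -0.1  0. ] shift [ -1.55 -24.51  -0.69] q7 27.0 yaw 158.1 -> 158.1 pos [0.495  0.3821 0.1431] t 8.75
```

```bash
python3 -c "
from h import *
plan(.4172,.148,.08,116)"
```

```text
turn [-0.2 -0.  42.1] shift [-17.64 -17.25   6.31] q7 27.0 yaw 158.1 -> 116.0 pos [0.495  0.3821 0.1431] t 8.75
```

```bash
python3 -m crank '[[0,0,8.42,0,0,0,9.3],[0,0,8.42,0,0,0,9.3],[0,0,8.42,0,0,0,9.3],[0,0,8.42,0,0,0,9.3],[0,0,8.42,0,0,0,9.3]]'; python3 -m crank '[[0,0,0,-2.94,-2.87,0,9.3],[0,0,0,-2.94,-2.87,0,9.3],[0,0,0,-2.94,-2.87,1,9.3],[0,0,0,-2.94,-2.87,1,9.3],[0,0,0,-2.94,-2.87,2,9.3],[0,0,0,-2.94,-2.87,2,9.3],[0,0,0,0,0,0,9.3],[0,0,0,0,0,0,9.3]]'; python3 -c "
from h import *
for c in ('top','side'):
  s=snapshot(c)
  for o in outline_of('dish0',c)[:3]: print(c,o['score'],circ(s,o['mask'],.012),'pan',circ(s,o['mask'],.052))
plan(.4172,.148,.004,116)"
```

```text
time: 9.25
eef_pos: [0.495, 0.3823, 0.1429]
tool_rot: [-3.138, 0.001, 2.018]
contact_force: [-0.2, -0.1, 0.6]
opening: 0.0929
finger_force: 0.0
time: 10.05
eef_pos: [0.4174, 0.1478, 0.0839]
tool_rot: [-3.138, -0.0, 2.022]
contact_force: [-0.2, 1.7, 0.4]
opening: 0.093
finger_force: 0.0
top 0.68 (array([0.49538644, 0.39229849]), array([68.92099762, 72.88980103])) pan (array([0.49543082, 0.38125934]), array([66.93711853, 70.79167938]))
top 0.46 (array([0.4266904 , 0.12695824]), array([22.29289818, 61.46800232])) pan (array([0.42871216, 0.12355685]), array([21.65120316, 59.69868469]))
side 0.8 (array([0.41784027, 0.14599431]), array([69.73085022, 74.90149689])) pan (array([0.40101093, 0.11325886]), array([66.06987   , 70.96905518]))
side 0.72 (array([ 0.56450775, -0.4068446 ]), array([16.59870911, 29.14138031])) pan (array([ 0.53997821, -0.41055521]), array([15.72723866, 27.61140442]))
side 0.7 (array([ 0.37334949, -0.26871909]), array([ 17.06509781, 212.81307983])) pan (array([ 0.35885614, -0.27968143]), array([ 16.16916084, 201.64013672]))
turn [ 0.1 -0.   0.1] shift [-0.15 -0.29  8.11] q7 12.0 yaw 116.1 -> 116.0 pos [0.4191 0.1506 0.0851] t 10.25
```

```bash
python3 -m crank '[[0,0,0,0,0,3,9.3],[0,0,0,0,0,3,9.3],[0,0,0,0,0,1.95,9.3],[0,0,0,0,0,0,9.3],[0,0,0,0,0,0,6],[0,0,0,0,0,0,6],[0,0,0,0,0,0,6],[0,0,0,0,0,0,6],[0,0,0,0,0,0,6],[0,0,0,0,0,0,6]]'; python3 -m crank '[[0,0,0,0,0,0,6],[0,0,0,0,0,-1,6],[0,0,0,0,0,-3,6],[0,0,0,0,0,-4,6],[0,0,0,0,0,-4,6],[0,0,0,0,0,0,6]]';  python3 -c "
from h import *
plan(.577,.2885,.125)"
```

```text
time: 11.25
eef_pos: [0.419, 0.1494, 0.0065]
tool_rot: [3.14, -0.0, 2.024]
contact_force: [-0.9, -0.6, 6.0]
opening: 0.0693
finger_force: 30.0
time: 11.85
eef_pos: [0.4215, 0.15, 0.1303]
tool_rot: [3.131, 0.001, 2.024]
contact_force: [0.7, 0.9, -0.7]
opening: 0.0692
finger_force: 30.0
turn [0.6 0.  0. ] shift [ 5.66 20.04  0.53] q7 11.0 yaw 115.9 -> 115.9 pos [0.4215 0.15   0.1303] t 11.85
```

```bash
python3 -m crank '[[0,0,0,1.15,4,0,6],[0,0,0,1.15,4,0,6],[0,0,0,1.15,4,0,6],[0,0,0,1.15,4,0,6],[0,0,0,1.15,4,0,6],[0,0,0,0,0,0,6],[0,0,0,0,0,0,6],[0,0,0,0,0,0,6]]'; python3 -c "
from h import *
plan(.577,.2885,.0475)"; python3 -m crank '[[0,0,0,0,0,0,6]]'; python3 -c "
from h import *
plan(.577,.2885,.0475)"
```

```text
time: 12.65
eef_pos: [0.5718, 0.2867, 0.1248]
tool_rot: [-3.138, 0.001, 2.023]
contact_force: [-0.2, -0.2, -0.1]
opening: 0.0686
finger_force: 30.0
turn [-0.2  0.  -0. ] shift [-0.06  0.55  7.73] q7 4.0 yaw 115.9 -> 115.9 pos [0.5718 0.2867 0.1248] t 12.65
time: 12.75
eef_pos: [0.5722, 0.2868, 0.1255]
tool_rot: [-3.14, 0.0, 2.023]
contact_force: [0.2, 0.2, 0.1]
opening: 0.069
finger_force: 30.0
turn [-0.1  0.  -0. ] shift [-0.06  0.5   7.8 ] q7 4.0 yaw 115.9 -> 115.9 pos [0.5722 0.2868 0.1255] t 12.75
```

```bash
python3 -m crank '[[0,0,0,0,0.5,2,6],[0,0,0,0,0,2,6],[0,0,0,0,0,2,6],[0,0,0,0,0,1.5,6],[0,0,0,0,0,0,6],[0,0,0,0,0,0,6],[0,0,0,0,0,0.2,6],[0,0,0,0,0,0,6],[0,0,0,0,0,0,6]]'
```

```text
time: 13.65
eef_pos: [0.578, 0.2907, 0.0493]
tool_rot: [3.14, -0.0, 2.024]
contact_force: [-0.6, -1.1, -0.5]
opening: 0.069
finger_force: 30.0
```

```bash
python3 -m crank '[[0,0,0,0,0,0.25,6],[0,0,0,0,0,0,6],[0,0,0,0,0,0,7.5],[0,0,0,0,0,0,8.8],[0,0,0,0,0,0,8.8],[0,0,0,0,0,0,8.8],[0,0,0,0,0,-3,8.8],[0,0,0,0,0,-5,9.3],[0,0,0,0,0,-5,9.3],[0,0,0,0,0,0,9.3]]'; python3 -m crank '[[0,0,0,0,-5,-2,9.3],[0,0,0,0,-5,-2,9.3],[0,0,0,0,-5,-2,9.3],[0,0,0,0,-4,-2,9.3],[0,0,0,0,0,0,9.3],[0,0,0,0,0,0,9.3]]';  cat > look.py <<'E'
from h import *
def run(names):
    for c in ('top','side'):
        s=snapshot(c)
        if 'dish' in names:
            for o in outline_of('dish0',c)[:4]: print(c,'dish',round(float(o['score']),2),'pan',*circ(s,o['mask'],.052))
        if 'bottle' in names:
            hsv=cv2.cvtColor(s['color'],cv2.COLOR_RGB2HSV).astype(int)
            b=(hsv[:,:,0]>100)&(hsv[:,:,0]<125)&(hsv[:,:,1]>120); n,l,st,ce=cv2.connectedComponentsWithStats(b.astype(np.uint8))
            for i in range(1,n):
                if 80<st[i,4]<500 and c=='top': print('cap',st[i],'bench',circ(s,l==i,.105)[0],'dish',circ(s,l==i,.149)[0])
        if 'col' in names:
            for o in outline_of('column0',c)[:7]:
                r=rect(s,o['mask'],.0095); print(c,'col',round(float(o['score']),2),[np.round(v,4 if i==0 else 1) for i,v in enumerate(r)])
        cv2.imwrite('pics/last_%s.png'%c,s['color'][:,:,::-1])
run(sys.argv[1:])
E
python3 look.py dish bottle
```

```text
time: 14.65
eef_pos: [0.5824, 0.2924, 0.1843]
tool_rot: [3.125, -0.0, 2.024]
contact_force: [0.3, -0.1, -0.3]
opening: 0.0928
finger_force: 0.0
time: 15.25
eef_pos: [0.4165, 0.2122, 0.2523]
tool_rot: [3.139, -0.0, 2.024]
contact_force: [0.1, 0.1, -0.2]
opening: 0.0927
finger_force: 0.0
top dish 0.81 pan [0.49700015 0.38350293] [62.50285339 72.42059326]
top dish 0.59 pan [0.57837738 0.28584952] [66.55039978 69.96244049]
top dish 0.49 pan [0.74197186 0.21670044] [55.86803055 75.32958221]
cap [210 153  16  17 215] bench [0.67554883 0.08153277] dish [0.66948749 0.07906437]
cap [219 223  17  17 221] bench [0.46213022 0.05313898] dish [0.46331107 0.05163411]
side dish 0.79 pan [0.57470789 0.28403412] [69.32668304 80.16702271]
side dish 0.69 pan [0.49216724 0.37698654] [67.96485138 79.40503693]
```

```bash
python3 -c "
from h import *
plan(.4623,.053,.15)"
```

```text
turn [-0.1  0.  -0. ] shift [-16.3   -2.92  10.08] q7 1.0 yaw 116.0 -> 116.0 pos [0.4172 0.2124 0.2508] t 15.45
```

```bash
python3 -m crank '[[0,0,0,-4.1,-0.73,2.52,9.3],[0,0,0,-4.1,-0.73,2.52,9.3],[0,0,0,-4.1,-0.73,2.52,9.3],[0,0,0,-4,-0.73,2.52,9.3],[0,0,0,0,0,0,9.3],[0,0,0,0,0,0,9.3],[0,0,0,0,0,0,9.3]]'; python3 -c "
from h import *
plan(.4623,.053,.073,116)"; python3 -m crank '[[0,0,0,0,0,0,9.3]]'; python3 -c "
from h import *
plan(.4623,.053,.073,116)"
```

```text
time: 16.15
eef_pos: [0.462, 0.0542, 0.1509]
tool_rot: [3.141, -0.001, 2.026]
contact_force: [0.3, 0.6, 0.7]
opening: 0.0933
finger_force: 0.0
turn [ 0.  -0.   0.1] shift [-0.12 -0.03  7.79] q7 25.0 yaw 116.1 -> 116.0 pos [0.462  0.0542 0.1509] t 16.15
time: 16.25
eef_pos: [0.4619, 0.0546, 0.1513]
tool_rot: [3.14, -0.0, 2.027]
contact_force: [-1.0, 0.1, -0.4]
opening: 0.0932
finger_force: 0.0
turn [ 0.1 -0.   0.2] shift [-0.16 -0.04  7.83] q7 25.0 yaw 116.2 -> 116.0 pos [0.4619 0.0546 0.1513] t 16.25
```

```bash
python3 -m crank '[[0,0,0,-0.14,0,3,9.3],[0,0,0,0,0,3,9.3],[0,0,0,0,0,1.8,9.3],[0,0,0,0,0,0,9.3],[0,0,0,0,0,0,4],[0,0,0,0,0,0,4],[0,0,0,0,0,0,4],[0,0,0,0,0,0,4],[0,0,0,0,0,0,4],[0,0,0,0,0,0,4]]'; python3 -m crank '[[0,0,0,0,0,0,4],[0,0,0,0,0,0,4],[0,0,0,0,0,0,4]]';python3 -m crank '[[0,0,0,0,0,-3,4],[0,0,0,0,0,-4,4],[0,0,0,0,0,-4,4],[0,0,0,0,0,0,4],[0,0,0,0,0,0,4]]';  python3 -c "
from h import *
plan(.5775,.2870,.185,116)"; python3 look.py bottle
```

```text
time: 17.25
eef_pos: [0.4625, 0.0515, 0.0733]
tool_rot: [3.141, 0.0, 2.024]
contact_force: [0.3, 0.0, 2.5]
opening: 0.0522
finger_force: 30.0
time: 17.55
eef_pos: [0.4626, 0.0515, 0.0733]
tool_rot: [3.141, 0.0, 2.024]
contact_force: [-0.4, 0.9, 4.3]
opening: 0.0525
finger_force: 30.0
time: 18.05
eef_pos: [0.4615, 0.0514, 0.1826]
tool_rot: [-3.141, -0.0, 2.024]
contact_force: [-0.5, 0.5, -2.4]
opening: 0.0524
finger_force: 30.0
turn [-0. -0. -0.] shift [16.09 20.75 -0.24] q7 25.0 yaw 116.0 -> 116.0 pos [0.4615 0.0514 0.1826] t 18.05
cap [210 153  16  17 215] bench [0.67572333 0.08161557] dish [0.66965607 0.07914436]
```

```bash
python3 -m crank '[[0,0,0,2.68,3.46,0,4],[0,0,0,2.68,3.46,0,4],[0,0,0,2.68,3.46,0,4],[0,0,0,2.68,3.46,0,4],[0,0,0,2.68,3.46,0,4],[0,0,0,2.68,3.46,0,4],[0,0,0,0,0,0,4],[0,0,0,0,0,0,4],[0,0,0,0,0,0,4],[0,0,0,0,0,0,4]]'; python3 -c "
from h import *
plan(.5775,.287,.119,116)"; python3 look.py; python3 - <<'E'
import cv2,numpy as np
a=cv2.imread('pics/last_side.png')[60:260,80:280]; b=cv2.imread('pics/last_top.png')[120:320,70:270]
cv2.imwrite('pics/b1.png',cv2.resize(np.hstack([a,b]),None,fx=2,fy=2,interpolation=2))
E
```

```text
time: 19.15
eef_pos: [0.5781, 0.2846, 0.1822]
tool_rot: [-3.139, 0.001, 2.021]
contact_force: [1.2, 0.3, -1.5]
opening: 0.0527
finger_force: 30.0
turn [-0.1  0.1 -0.2] shift [0.24 0.05 6.32] q7 5.0 yaw 115.8 -> 116.0 pos [0.5781 0.2846 0.1822] t 19.15
```

View pics/b1.png

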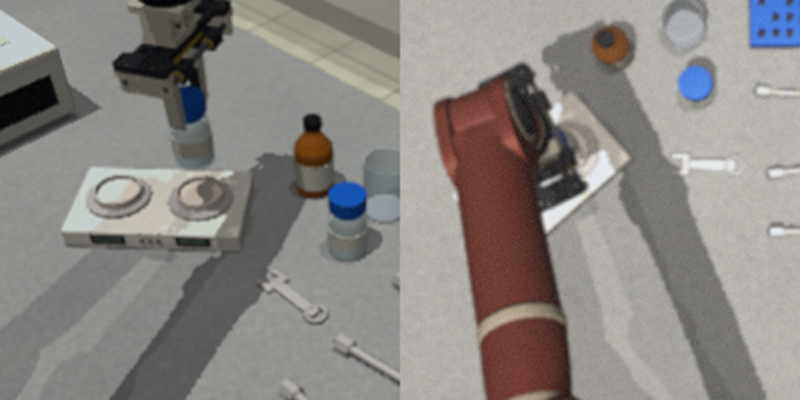

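```bash
python3 -m crank '[[0,0,0,0.15,0,2,4],[0,0,0,0,0,2,4],[0,0,0,0,0,1,4],[0,0,0,0,0,0.6,4],[0,0,0,0,0,0.4,4],[0,0,0,0,0,0,4],[0,0,0,0,0,0,4],[0,0,0,0,0,0,4]]'; python3 -c "
from h import *
plan(.5775,.287,.119,116)"
```

```text
time: 20.05
eef_pos: [0.5783, 0.2884, 0.1238]
tool_rot: [3.14, 0.0, 2.024]
contact_force: [-0.1, -0.3, -3.0]
opening: 0.0526
finger_force: 30.0
turn [ 0.1  0.  -0. ] shift [-0.1  -0.13  0.48] q7 6.0 yaw 116.0 -> 116.0 pos [0.5783 0.2884 0.1238] t 20.05
```

```bash
python3 -m crank '[[0,0,0,0,0,0.2,4],[0,0,0,0,0,0.2,4],[0,0,0,0,0,0.1,4],[0,0,0,0,0,0,4],[0,0,0,0,0,0,4]]'; python3 -m crank '[[0,0,0,0,0,0.1,4],[0,0,0,0,0,0,4]]';  python3 -m crank '[[0,0,0,0,0,0.1,4],[0,0,0,0,0,0,4]]'
```

```text
time: 20.55
eef_pos: [0.5777, 0.2882, 0.1179]
tool_rot: [-3.141, 0.0, 2.024]
contact_force: [-0.7, 1.0, -2.4]
opening: 0.0527
finger_force: 30.0
time: 20.75
eef_pos: [0.578, 0.2883, 0.1174]
tool_rot: [3.141, -0.0, 2.024]
contact_force: [-0.7, -0.4, 0.1]
opening: 0.0524
finger_force: 30.0
time: 20.95
eef_pos: [0.578, 0.2883, 0.1174]
tool_rot: [3.141, -0.0, 2.024]
contact_force: [-1.1, 0.4, 4.7]
opening: 0.0523
finger_force: 30.0
```

```bash
python3 -m crank '[[0,0,0,0,0,0,6],[0,0,0,0,0,0,7.5],[0,0,0,0,0,0,8],[0,0,0,0,0,0,8],[0,0,0,0,0,0,8],[0,0,0,0,0,-3,8],[0,0,0,0,0,-5,8],[0,0,0,0,0,-2,9.3],[0,0,0,0,0,0,9.3]]'; python3 -c "
from h import *
plan(.6757,.0816,.20,116)"
```

```text
time: 21.85
eef_pos: [0.5801, 0.289, 0.2202]
tool_rot: [3.133, -0.0, 2.024]
contact_force: [-0.1, -0.1, -0.5]
opening: 0.0907
finger_force: 0.0
turn [ 0.5 -0.  -0. ] shift [-22.83  -0.5    2.02] q7 5.0 yaw 116.0 -> 116.0 pos [0.5801 0.289  0.2202] t 21.85
```

```bash
python3 -m crank '[[0,0,0,-4.57,-0.1,0,7.8],[0,0,0,-4.57,-0.1,0,7.8],[0,0,0,-4.57,-0.1,0,7.8],[0,0,0,-4.57,-0.1,0,7.8],[0,0,0,-4.57,-0.1,2,7.8],[0,0,0,0,0,2,7.8],[0,0,0,0,0,0,7.8],[0,0,0,0,0,0,7.8],[0,0,0,0,0,0,7.8]]'; python3 look.py dish bottle; python3 -c "
from h import *
plan(.6757,.0816,.073,116)"
```

```text
time: 22.75
eef_pos: [0.6733, 0.083, 0.1765]
tool_rot: [3.14, -0.001, 2.027]
contact_force: [0.1, -0.4, -0.1]
opening: 0.0779
finger_force: 0.0
top dish 0.83 pan [0.49445813 0.38128857] [69.33804321 72.05530548]
top dish 0.45 pan [ 0.50917551 -0.36809839] [177.71633911 255.50869751]
turn [ 0.1 -0.   0.1] shift [-0.17  0.15 10.41] q7 25.0 yaw 116.1 -> 116.0 pos [0.6736 0.0825 0.1771] t 22.85Traceback (most recent call last):
  File "look.py", line 16, in <module>
    run(sys.argv[1:])
    ~~~^^^^^^^^^^^^^^
  File "look.py", line 6, in run
    for o in outline_of('dish0',c)[:4]: print(c,'dish',round(float(o['score']),2),'pan',*circ(s,o['mask'],.052))
                                                                                         ~~~~^^^^^^^^^^^^^^^^^^
  File "h.py", line 13, in circ
    P=ray(s,cnt(m),z)[:,:2]; c,d,_=cv2.fitEllipse(P.astype(np.float32)*1000)
                                   ~~~~~~~~~~~~~~^^^^^^^^^^^^^^^^^^^^^^^^^^^
cv2.error: OpenCV(4.12.0) /io/opencv/modules/imgproc/src/shapedescr.cpp:361: error: (-201:Incorrect size of input array) There should be at least 5 points to fit the ellipse in function 'fitEllipseNoDirect'
```

```bash
sed -i 's/def circ.*/&\n    if len(cnt(m))<6: return np.zeros(2),np.zeros(2)/' h.py; python3 -m crank '[[0,0,0,-0.17,0.15,4,7.8],[0,0,0,0,0,4,7.8],[0,0,0,0,0,2.3,7.8],[0,0,0,0,0,0,7.8],[0,0,0,0,0,0,4],[0,0,0,0,0,0,4],[0,0,0,0,0,0,4],[0,0,0,0,0,0,4],[0,0,0,0,0,0,4],[0,0,0,0,0,0,4]]'; python3 -m crank '[[0,0,0,0,0,0,4],[0,0,0,0,0,0,4]]';python3 -m crank '[[0,0,0,0,0,-3,4],[0,0,0,0,0,-4,4],[0,0,0,0,0,-5,4],[0,0,0,0,0,0,4],[0,0,0,0,0,0,4]]';  python3 -c "
from h import *
plan(.4955,.3825,.225,116)"
```

```text
time: 23.85
eef_pos: [0.6769, 0.08, 0.0748]
tool_rot: [3.138, 0.001, 2.024]
contact_force: [0.6, 0.4, 6.2]
opening: 0.0526
finger_force: 30.0
time: 24.05
eef_pos: [0.6769, 0.08, 0.0748]
tool_rot: [3.138, 0.001, 2.024]
contact_force: [0.4, 0.1, 5.7]
opening: 0.0523
finger_force: 30.0
time: 24.55
eef_pos: [0.6752, 0.0796, 0.1935]
tool_rot: [3.141, 0.0, 2.024]
contact_force: [-0.8, 0.7, -3.6]
opening: 0.0522
finger_force: 30.0
turn [ 0.  0. -0.] shift [35.11 -2.87 -3.15] q7 25.0 yaw 116.0 -> 116.0 pos [0.6752 0.0796 0.1935] t 24.55
```

```bash
python3 -m crank '[[0,0,0,0,0,-4,4],[0,0,0,0,0,-3.5,4],[0,0,0,4.4,-0.36,0,4],[0,0,0,4.4,-0.36,0,4],[0,0,0,4.4,-0.36,0,4],[0,0,0,4.4,-0.36,0,4],[0,0,0,4.4,-0.36,0,4],[0,0,0,4.4,-0.36,0,4],[0,0,0,4.4,-0.36,0,4],[0,0,0,4.3,-0.36,0,4]]'; python3 -m crank '[[0,0,0,0,0,0,4],[0,0,0,0,0,0,4],[0,0,0,0,0,0,4]]'; python3 -c "
from h import *
plan(.4955,.3825,.119,116)"; python3 look.py bottle
```

```text
time: 25.55
eef_pos: [0.493, 0.3833, 0.2647]
tool_rot: [-3.135, 0.001, 2.024]
contact_force: [-0.5, -0.4, -2.6]
opening: 0.0526
finger_force: 30.0
time: 25.85
eef_pos: [0.496, 0.3805, 0.266]
tool_rot: [-3.138, 0.003, 2.022]
contact_force: [-0.0, -0.5, -2.1]
opening: 0.0526
finger_force: 30.0
turn [-0.2  0.2 -0.2] shift [ 0.2   0.04 14.7 ] q7 -8.0 yaw 115.8 -> 116.0 pos [0.496  0.3805 0.266 ] t 25.85
cap [139 185  17  17 217] bench [0.57911646 0.29674438] dish [0.57632745 0.28697293]
```

```bash
python3 -m crank '[[0,0,0,0.1,0,4,4],[0,0,0,0,0,4,4],[0,0,0,0,0,3,4],[0,0,0,0,0,2,4],[0,0,0,0,0,1,4],[0,0,0,0,0,0,4],[0,0,0,0,0,0,4],[0,0,0,0,0,0,4]]'; python3 -c "
from h import *
plan(.4955,.3825,.119,116)"
```

```text
time: 26.75
eef_pos: [0.4965, 0.384, 0.1296]
tool_rot: [3.138, -0.001, 2.024]
contact_force: [0.8, -0.5, -1.6]
opening: 0.0525
finger_force: 30.0
turn [ 0.2 -0.  -0.1] shift [-0.09 -0.16  1.06] q7 -6.0 yaw 115.9 -> 116.0 pos [0.4965 0.384  0.1296] t 26.75
```

```bash
python3 -m crank '[[0,0,0,-0.05,-0.08,0.4,4],[0,0,0,0,0,0.3,4],[0,0,0,0,0,0.15,4],[0,0,0,0,0,0,4],[0,0,0,0,0,0,4]]'; python3 -m crank '[[0,0,0,0,0,0.1,4],[0,0,0,0,0,0,4]]';  python3 -m crank '[[0,0,0,0,0,0.1,4],[0,0,0,0,0,0,4]]'
```

```text
time: 27.25
eef_pos: [0.4948, 0.3828, 0.1194]
tool_rot: [-3.141, 0.0, 2.024]
contact_force: [0.8, 1.0, -2.7]
opening: 0.0524
finger_force: 30.0
time: 27.45
eef_pos: [0.4951, 0.383, 0.1188]
tool_rot: [3.141, -0.0, 2.024]
contact_force: [-0.2, 0.3, -1.7]
opening: 0.0523
finger_force: 30.0
time: 27.65
eef_pos: [0.4951, 0.383, 0.1187]
tool_rot: [3.141, -0.001, 2.024]
contact_force: [-1.2, -0.7, 4.7]
opening: 0.0527
finger_force: 30.0
```

Seated at the expected height. I'll release and retreat, then look at everything.

```bash
python3 -m crank '[[0,0,0,0,0,0,6],[0,0,0,0,0,0,7.5],[0,0,0,0,0,0,8],[0,0,0,0,0,0,8],[0,0,0,0,0,0,8],[0,0,0,0,0,-3,8],[0,0,0,0,0,-5,8],[0,0,0,0,0,-4,8],[0,0,0,0,0,0,6]]'; python3 -m crank '[[0,0,0,-5,0,0,6],[0,0,0,-5,0,0,6],[0,0,0,-5,0,0,6],[0,0,0,-5,0,0,6],[0,0,0,-5,0,0,6],[0,0,0,-5,0,0,6],[0,0,0,0,0,0,6]]';python3 look.py dish bottle col; python3 - <<'E'
import cv2,numpy as np
a=cv2.imread('pics/last_side.png')[80:280,80:280]; b=cv2.imread('pics/last_top.png')[120:320,90:290]
cv2.imwrite('pics/b2.png',cv2.resize(np.hstack([a,b]),None,fx=2,fy=2,interpolation=2))
E
```

```text
time: 28.55
eef_pos: [0.4983, 0.3848, 0.2444]
tool_rot: [3.128, -0.003, 2.024]
contact_force: [0.6, -0.2, -0.2]
opening: 0.0757
finger_force: 0.0
time: 29.25
eef_pos: [0.6288, 0.101, 0.2368]
tool_rot: [-3.139, 0.008, 2.009]
contact_force: [0.0, -0.2, -0.9]
opening: 0.0597
finger_force: 0.0
top dish 0.45 pan [0.49936563 0.36099887] [28.18707466 51.43389511]
cap [139 185  17  17 228] bench [0.57924634 0.29692197] dish [0.57645294 0.2871445 ]
cap [107 213  17  17 230] bench [0.49460114 0.39489377] dish [0.49468008 0.38179172]
top col 0.77 [array([ 0.5513, -0.1148]), array([ 23.6, 166.9]), np.float32(95.3)]
top col 0.73 [array([ 0.3442, -0.3071]), array([107.8,  16.3]), np.float32(44.7)]
top col 0.62 [array([ 0.4453, -0.1158]), array([160.9,  19.7]), np.float32(89.6)]
top col 0.62 [array([ 0.6704, -0.0947]), array([169. ,  20.6]), np.float32(85.8)]
top col 0.16 [array([ 0.441 , -0.4219]), array([25.1, 45.9]), np.float32(107.4)]
side dish 0.6 pan [0.61421124 0.34889972] [ 62.07923126 224.86022949]
side dish 0.49 pan [0.57474823 0.28524921] [64.24224854 75.74855042]
side dish 0.4 pan [0.4921192  0.37369168] [64.5308609  72.13492584]
side dish 0.19 pan [ 0.50789124 -0.45106177] [15.37614155 24.39366341]
side col 0.91 [array([ 0.4441, -0.1108]), array([171.6,  21. ]), np.float32(89.1)]
side col 0.8 [array([ 0.6684, -0.09  ]), array([172.6,  27.1]), np.float32(85.9)]
side col 0.69 [array([ 0.548 , -0.1098]), array([ 22.4, 170.8]), np.float32(97.4)]
side col 0.61 [array([ 0.3665, -0.2763]), array([155.6,  20.8]), np.float32(47.5)]
```

View pics/b2.png

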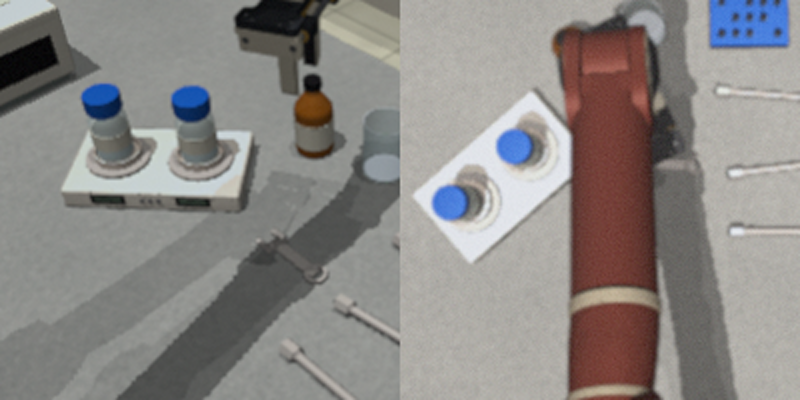

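The bottles stand in the dishes, with caps at about (0.5765, 0.287) and (0.4947, 0.382). Next, the columns, farthest first.

```bash
python3 -c "
from h import *
plan(.669,-.0925,.10,86)"
```

```text
turn [-0.  -0.1 30.2] shift [-20.45   5.79  13.71] q7 21.0 yaw 116.2 -> 86.0 pos [0.6255 0.1156 0.2371] t 29.55
```

```bash
python3 -m crank '[[0,0,7.55,0,0,0,5],[0,0,7.55,0,0,0,5],[0,0,7.55,0,0,0,5],[0,0,7.55,0,0,0,5],[0,0,0,-4.09,1.16,2.7,5],[0,0,0,-4.09,1.16,2.7,5],[0,0,0,-4.09,1.16,2.7,5],[0,0,0,-4.09,1.16,2.7,5],[0,0,0,-4.09,1.16,2.7,5],[0,0,0,0,0,0,5]]'; python3 -m crank '[[0,0,0,0,0,0,5],[0,0,0,0,0,0,5],[0,0,0,0,0,0,5]]'; python3 -c "
from h import *
plan(.669,-.0925,.004,86)"; python3 look.py col
```

```text
time: 30.55
eef_pos: [0.6654, -0.1017, 0.0992]
tool_rot: [-3.134, 0.007, 1.488]
contact_force: [-0.8, -1.1, -0.6]
opening: 0.0502
finger_force: 0.0
time: 30.85
eef_pos: [0.6696, -0.0905, 0.1045]
tool_rot: [3.14, -0.002, 1.501]
contact_force: [0.3, -0.3, -0.4]
opening: 0.0495
finger_force: 0.0
turn [ 0.1 -0.1  0. ] shift [-0.21 -0.04 10.05] q7 15.0 yaw 86.0 -> 86.0 pos [ 0.6696 -0.0905  0.1045] t 30.85
top col 0.67 [array([ 0.7977, -0.0659]), array([129.9,  97.5]), np.float32(89.9)]
top col 0.53 [array([ 0.3603, -0.2866]), array([164.3,  21.8]), np.float32(47.5)]
top col 0.52 [array([ 0.6758, -0.0285]), array([36.3, 19.9]), np.float32(89.8)]
top col 0.51 [array([ 0.5564, -0.1726]), array([49.7, 19.8]), np.float32(89.7)]
side col 0.9 [array([ 0.4448, -0.1119]), array([172.7,  21.7]), np.float32(89.5)]
side col 0.83 [array([ 0.6684, -0.0893]), array([173.2,  30.4]), np.float32(84.6)]
side col 0.76 [array([ 0.3665, -0.2764]), array([155.6,  21. ]), np.float32(47.7)]
side col 0.58 [array([ 0.5482, -0.1098]), array([ 20.5, 166.9]), np.float32(97.5)]
```

```bash
python3 -m crank '[[0,0,0,-0.15,0,4,5],[0,0,0,0,0,3.5,5],[0,0,0,0,0,2.4,5],[0,0,0,0,0,0,5],[0,0,0,0,0,0,0.5],[0,0,0,0,0,0,0.5],[0,0,0,0,0,0,0.5],[0,0,0,0,0,0,0.5],[0,0,0,0,0,0,0.5],[0,0,0,0,0,0,0.5]]'; python3 -m crank '[[0,0,0,0,0,0,0.5],[0,0,0,0,0,-3,0.5],[0,0,0,0,0,-4,0.5],[0,0,0,0,0,-4,0.5],[0,0,0,0,0,0,0.5],[0,0,0,0,0,0,0.5]]';python3 -c "
from h import *
plan(.5576,-.3211,.11,141.4)"
```

```text
time: 32.05
eef_pos: [0.6688, -0.0951, 0.0048]
tool_rot: [3.141, -0.0, 1.497]
contact_force: [-0.1, -0.0, 1.2]
opening: 0.0112
finger_force: 30.0
time: 32.65
eef_pos: [0.6685, -0.0952, 0.115]
tool_rot: [3.141, -0.0, 1.497]
contact_force: [-0.6, 0.3, -2.1]
opening: 0.0109
finger_force: 30.0
turn [  0.    0.  -55.6] shift [ -5.43 -24.58   0.5 ] q7 15.0 yaw 85.8 -> 141.4 pos [ 0.6685 -0.0952  0.115 ] t 32.65
```

```bash
python3 -m crank '[[0,0,-7.94,0,0,0,0.5],[0,0,-7.94,0,0,0,0.5],[0,0,-7.94,0,0,0,0.5],[0,0,-7.94,0,0,0,0.5],[0,0,-7.94,0,0,0,0.5],[0,0,-7.94,0,0,0,0.5],[0,0,-7.94,0,0,0,0.5],[0,0,0,0,0,0,0.5]]'; python3 -m crank '[[0,0,0,-0.9,-4.1,0,0.5],[0,0,0,-0.9,-4.1,0,0.5],[0,0,0,-0.9,-4.1,0,0.5],[0,0,0,-0.9,-4.1,0,0.5],[0,0,0,-0.9,-4.1,0,0.5],[0,0,0,-0.9,-4.1,0,0.5],[0,0,0,0,0,0,0.5],[0,0,0,0,0,0,0.5],[0,0,0,0,0,0,0.5],[0,0,0,0,0,0,0.5]]'; python3 look.py; python3 - <<'E'
from h import *
plan(.5576,-.3211,.11,141.4)
st=get_state();p=st["eef_pos"]
a=cv2.imread('pics/last_side.png')[170:384,260:440]; b=cv2.imread('pics/last_top.png')[120:334,260:440]
cv2.imwrite('pics/c1.png',cv2.resize(np.hstack([a,b]),None,fx=2.2,fy=2.2,interpolation=2))
E
```

```text
time: 33.45
eef_pos: [0.6667, -0.0951, 0.1118]
tool_rot: [-3.139, -0.005, 2.467]
contact_force: [0.0, 0.5, -2.2]
opening: 0.0112
finger_force: 30.0
time: 34.45
eef_pos: [0.5581, -0.3184, 0.1139]
tool_rot: [3.14, -0.001, 2.47]
contact_force: [0.3, -0.3, -1.7]
opening: 0.0112
finger_force: 30.0
turn [ 0.  -0.   0.1] shift [-0.09 -0.18  0.42] q7 80.0 yaw 141.5 -> 141.4 pos [ 0.558  -0.3191  0.1142] t 34.55
```

View pics/c1.png

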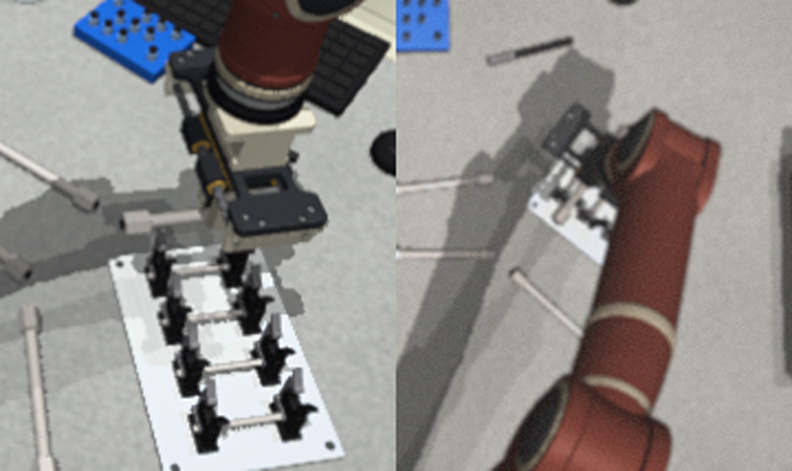

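```bash
python3 -m crank '[[0,0,0,0,-0.15,2,0.5],[0,0,0,0,0,1.5,0.5],[0,0,0,0,0,0,0.5],[0,0,0,0,0,0,0.5],[0,0,0,0,0,0,0.5]]'; python3 -c "
from h import *
plan(.5576,-.3211,.0495,141.4)"; python3 -m crank '[[0,0,0,0,0,0.5,0.5],[0,0,0,0,0,0.5,0.5],[0,0,0,0,0,0,0.5],[0,0,0,0,0,0,0.5]]'; python3 -c "
from h import *
plan(.5576,-.3211,.0495,141.4)"
```

```text
time: 35.05
eef_pos: [0.5568, -0.3223, 0.0801]
tool_rot: [3.141, 0.001, 2.467]
contact_force: [0.3, 0.2, -1.3]
opening: 0.0112
finger_force: 30.0
turn [ 0.   0.1 -0. ] shift [0.02 0.14 3.06] q7 81.0 yaw 141.4 -> 141.4 pos [ 0.5568 -0.3223  0.0801] t 35.05
time: 35.45
eef_pos: [0.556, -0.3221, 0.0693]
tool_rot: [-3.141, -0.0, 2.467]
contact_force: [-0.2, 0.2, -1.1]
opening: 0.0109
finger_force: 30.0
turn [-0.  -0.  -0.1] shift [-0.06  0.18  1.98] q7 81.0 yaw 141.3 -> 141.4 pos [ 0.556  -0.3221  0.0693] t 35.45
```

```bash
python3 -m crank '[[0,0,0,0,0.1,0.4,0.5],[0,0,0,0,0,0.4,0.5],[0,0,0,0,0,0,0.5],[0,0,0,0,0,0,0.5]]';python3 -m crank '[[0,0,0,0,0,0.3,0.5],[0,0,0,0,0,0,0.5],[0,0,0,0,0,0,0.5]]';python3 -m crank '[[0,0,0,0,0,0.3,0.5],[0,0,0,0,0,0,0.5],[0,0,0,0,0,0,0.5]]'
```

```text
time: 35.85
eef_pos: [0.5569, -0.3224, 0.0615]
tool_rot: [-3.141, 0.001, 2.467]
contact_force: [0.1, -3.0, -0.6]
opening: 0.0111
finger_force: 30.0
time: 36.15
eef_pos: [0.5569, -0.3221, 0.0585]
tool_rot: [-3.141, 0.001, 2.467]
contact_force: [0.1, -1.6, 0.6]
opening: 0.0109
finger_force: 30.0
time: 36.45
eef_pos: [0.5564, -0.3216, 0.0548]
tool_rot: [-3.141, -0.0, 2.467]
contact_force: [0.4, -3.4, -2.4]
opening: 0.011
finger_force: 30.0
```

```bash
python3 -m crank '[[0,0,0,0,0,0.3,0.5],[0,0,0,0,0,0,0.5],[0,0,0,0,0,0,0.5]]';python3 -m crank '[[0,0,0,0,0,0.3,0.5],[0,0,0,0,0,0,0.5],[0,0,0,0,0,0,0.5]]'
```

```text
time: 36.75
eef_pos: [0.556, -0.3198, 0.0514]
tool_rot: [3.141, -0.004, 2.468]
contact_force: [-1.0, -0.1, -4.7]
opening: 0.0108
finger_force: 30.0
time: 37.05
eef_pos: [0.5569, -0.3202, 0.0501]
tool_rot: [3.14, -0.001, 2.468]
contact_force: [-2.1, 2.2, 3.4]
opening: 0.0108
finger_force: 30.0
```

```bash
python3 -m crank '[[0,0,0,0,0,0.2,0.5],[0,0,0,0,0,0,0.5],[0,0,0,0,0,0,0.5]]'; python3 -m crank '[[0,0,0,0,0,0,2.6],[0,0,0,0,0,0,2.6],[0,0,0,0,0,0,2.6],[0,0,0,0,0,-3,2.6],[0,0,0,0,0,-5,2.6],[0,0,0,0,0,-3,5],[0,0,0,0,0,0,5],[0,0,0,0,0,0,5]]'; python3 -c "
from h import *
plan(.5495,-.112,.16,96.7)"
```

```text
time: 37.35
eef_pos: [0.5569, -0.3202, 0.0499]
tool_rot: [3.14, -0.001, 2.468]
contact_force: [-4.5, 4.2, 13.5]
opening: 0.0107
finger_force: 30.0
time: 38.15
eef_pos: [0.557, -0.3214, 0.1576]
tool_rot: [3.141, 0.001, 2.467]
contact_force: [-0.9, -0.2, -0.9]
opening: 0.0457
finger_force: 0.0
turn [ 0.   0.  44.6] shift [20.89  1.7  -0.24] q7 81.0 yaw 141.3 -> 96.7 pos [ 0.557  -0.3214  0.1576] t 38.15
```

```bash
python3 -m crank '[[0,0,7.43,0,0,0,5],[0,0,7.43,0,0,0,5],[0,0,7.43,0,0,0,5],[0,0,7.43,0,0,0,5],[0,0,7.43,0,0,0,5],[0,0,7.43,0,0,0,5],[0,0,0,0,0,0,5]]'; python3 -m crank '[[0,0,0,4.18,0.34,0,5],[0,0,0,4.18,0.34,0,5],[0,0,0,4.18,0.34,1,5],[0,0,0,4.18,0.34,3,5],[0,0,0,4.17,0.34,3,5],[0,0,0,0,0,0,5],[0,0,0,0,0,0,5],[0,0,0,0,0,0,5],[0,0,0,0,0,0,5]]'; python3 look.py col; python3 - <<'E'
from h import *
plan(.5495,-.112,.004,96.7)
a=cv2.imread('pics/last_side.png')[170:384,200:420]; b=cv2.imread('pics/last_top.png')[120:334,220:420]
cv2.imwrite('pics/c2.png',cv2.resize(np.hstack([a,b]),None,fx=1.9,fy=1.9,interpolation=2))
E
```

```text
time: 38.85
eef_pos: [0.5559, -0.3205, 0.155]
tool_rot: [-3.138, -0.002, 1.689]
contact_force: [-1.0, 0.8, -0.5]
opening: 0.0498
finger_force: 0.0
time: 39.75
eef_pos: [0.5495, -0.1168, 0.0898]
tool_rot: [3.14, 0.002, 1.687]
contact_force: [-0.9, -0.1, 0.6]
opening: 0.05
finger_force: 0.0
top col 0.67 [array([ 0.5602, -0.3317]), array([ 26. , 174.6]), np.float32(140.3)]
top col 0.58 [array([ 0.3609, -0.2872]), array([168.7,  23.8]), np.float32(47.6)]
side col 0.96 [array([ 0.4458, -0.112 ]), array([172.8,  21.4]), np.float32(88.5)]
side col 0.69 [array([ 0.5485, -0.1105]), array([ 20.4, 168.3]), np.float32(96.8)]
side col 0.65 [array([ 0.3665, -0.2764]), array([155.6,  21.4]), np.float32(47.3)]
side col 0.56 [array([ 0.5862, -0.3076]), array([ 23.8, 182.4]), np.float32(141.4)]
turn [ 0.  0. -0.] shift [0.35 0.06 8.57] q7 28.0 yaw 96.7 -> 96.7 pos [ 0.5493 -0.1155  0.0897] t 39.95
```

View pics/c2.png

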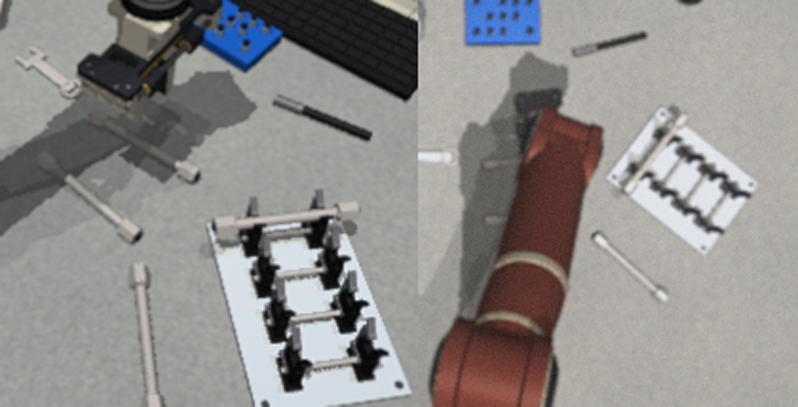

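```bash
cat > seats.py <<'E'
from h import *
r=np.radians(51.4); C=np.array([.5105,-.3793]); Y=np.array([np.cos(r),np.sin(r)]); X=np.array([Y[1],-Y[0]])
for c in('top','side'):
    s=snapshot(c)
    for o in outline_of('column0',c)[:8]:
        p,d,a=rect(s,o['mask'],.055)
        if np.linalg.norm(p-C)<.13: print(c,round(float(o['score']),2),'rackx %.1f racky %.1f mm'%((p-C)@X*1e3,(p-C)@Y*1e3),d.round(),'ang',round(float(a),1))
E
python3 seats.py
python3 -m crank '[[0,0,0,0.35,0.05,4,5],[0,0,0,0,0,3,5],[0,0,0,0,0,1.55,5],[0,0,0,0,0,0,5],[0,0,0,0,0,0,0.5],[0,0,0,0,0,0,0.5],[0,0,0,0,0,0,0.5],[0,0,0,0,0,0,0.5],[0,0,0,0,0,0,0.5],[0,0,0,0,0,0,0.5]]'; python3 -m crank '[[0,0,0,0,0,0,0.5],[0,0,0,0,0,0,0.5],[0,0,0,0,0,0,0.5],[0,0,0,0,0,-4,0.5],[0,0,0,0,0,-4,0.5],[0,0,0,0,0,-3.5,0.5],[0,0,0,0,0,0,0.5],[0,0,0,0,0,0,0.5]]';python3 -c "
from h import *
plan(.5257,-.3593,.11,141.4)"
```

```text
top 0.64 rackx 25.9 racky 76.1 mm [ 19. 114.] ang 139.9
side 0.78 rackx -3.3 racky 76.2 mm [ 25. 172.] ang 140.5
time: 41.15
eef_pos: [0.5489, -0.1109, 0.004]
tool_rot: [-3.141, -0.0, 1.689]
contact_force: [-1.7, -0.5, 2.2]
opening: 0.0112
finger_force: 30.0
time: 41.95
eef_pos: [0.5493, -0.1106, 0.1187]
tool_rot: [3.141, 0.0, 1.689]
contact_force: [-0.7, 1.1, -1.4]
opening: 0.0111
finger_force: 30.0
turn [  0.    0.  -44.6] shift [-13.67 -20.91   0.87] q7 27.0 yaw 96.8 -> 141.4 pos [ 0.5493 -0.1106  0.1187] t 41.95
```

```bash
python3 -m crank '[[0,0,-7.43,0,0,0,0.5],[0,0,-7.43,0,0,0,0.5],[0,0,-7.43,0,0,0,0.5],[0,0,-7.43,0,0,0,0.5],[0,0,-7.43,0,0,0,0.5],[0,0,-7.43,0,0,0,0.5],[0,0,0,0,0,0,0.5]]'; python3 -m crank '[[0,0,0,-2.28,-3.48,0,0.5],[0,0,0,-2.28,-3.48,0,0.5],[0,0,0,-2.28,-3.48,0,0.5],[0,0,0,-2.28,-3.48,0,0.5],[0,0,0,-2.28,-3.48,0,0.5],[0,0,0,-2.28,-3.48,0,0.5],[0,0,0,0,0,0,0.5],[0,0,0,0,0,0,0.5],[0,0,0,0,0,0,0.5],[0,0,0,0,0,0,0.5]]'; python3 -c "
from h import *
plan(.5257,-.3593,.0795,141.4)"; python3 -m crank '[[0,0,0,0,0,0,0.5],[0,0,0,0,0,0,0.5]]'; python3 -c "
from h import *
plan(.5257,-.3593,.0795,141.4)"
```

```text
time: 42.65
eef_pos: [0.5477, -0.1107, 0.1164]
tool_rot: [-3.14, -0.004, 2.467]
contact_force: [0.7, 0.3, -1.3]
opening: 0.011
finger_force: 30.0
time: 43.65
eef_pos: [0.5264, -0.3568, 0.1181]
tool_rot: [3.14, -0.002, 2.469]
contact_force: [-0.3, 0.2, -0.8]
opening: 0.0113
finger_force: 30.0
turn [ 0.1 -0.1  0.1] shift [-0.1  -0.23  3.86] q7 84.0 yaw 141.5 -> 141.4 pos [ 0.5264 -0.3568  0.1181] t 43.65
time: 43.85
eef_pos: [0.5261, -0.3584, 0.1188]
tool_rot: [3.141, -0.0, 2.468]
contact_force: [0.5, -0.2, -2.2]
opening: 0.011
finger_force: 30.0
turn [ 0. -0.  0.] shift [-0.03 -0.1   3.93] q7 84.0 yaw 141.4 -> 141.4 pos [ 0.5261 -0.3584  0.1188] t 43.85
```

```bash
python3 -m crank '[[0,0,0,0,-0.05,2,0.5],[0,0,0,0,0,1.9,0.5],[0,0,0,0,0,0,0.5],[0,0,0,0,0,0,0.5],[0,0,0,0,0,0,0.5]]'; python3 -c "
from h import *
plan(.5257,-.3593,.0495,141.4)"; python3 -m crank '[[0,0,0,0,0,0.5,0.5],[0,0,0,0,0,0.5,0.5],[0,0,0,0,0,0.4,0.5],[0,0,0,0,0,0,0.5],[0,0,0,0,0,0,0.5]]'; python3 -c "
from h import *
plan(.5257,-.3593,.0495,141.4)"
```

```text
time: 44.35
eef_pos: [0.5262, -0.3602, 0.0809]
tool_rot: [3.141, 0.002, 2.467]
contact_force: [0.3, -0.8, -1.8]
opening: 0.0114
finger_force: 30.0
turn [ 0.   0.1 -0. ] shift [0.09 0.04 3.14] q7 84.0 yaw 141.4 -> 141.4 pos [ 0.5262 -0.3602  0.0809] t 44.35
time: 44.85
eef_pos: [0.5253, -0.3597, 0.0655]
tool_rot: [-3.142, -0.0, 2.467]
contact_force: [0.1, -0.1, -1.2]
opening: 0.0108
finger_force: 30.0
turn [-0.  -0.  -0.1] shift [-0.01  0.06  1.6 ] q7 84.0 yaw 141.3 -> 141.4 pos [ 0.5253 -0.3597  0.0655] t 44.85
```

```bash
python3 -m crank '[[0,0,0,0,0.05,0.4,0.5],[0,0,0,0,0,0.4,0.5],[0,0,0,0,0,0,0.5],[0,0,0,0,0,0,0.5]]';python3 -m crank '[[0,0,0,0,0,0.3,0.5],[0,0,0,0,0,0,0.5],[0,0,0,0,0,0,0.5]]';python3 -m crank '[[0,0,0,0,0,0.3,0.5],[0,0,0,0,0,0,0.5],[0,0,0,0,0,0,0.5]]';python3 -m crank '[[0,0,0,0,0,0.3,0.5],[0,0,0,0,0,0,0.5],[0,0,0,0,0,0,0.5]]'
```

```text
time: 45.25
eef_pos: [0.5255, -0.3609, 0.0576]
tool_rot: [-3.14, 0.002, 2.466]
contact_force: [-0.7, -3.9, -1.5]
opening: 0.0111
finger_force: 30.0
time: 45.55
eef_pos: [0.5246, -0.36, 0.0539]
tool_rot: [-3.14, -0.001, 2.466]
contact_force: [-1.8, -4.4, -3.1]
opening: 0.0109
finger_force: 30.0
time: 45.85
eef_pos: [0.5249, -0.3585, 0.0507]
tool_rot: [-3.142, -0.003, 2.467]
contact_force: [-2.3, -3.1, -5.8]
opening: 0.0111
finger_force: 30.0
time: 46.15
eef_pos: [0.5255, -0.3586, 0.0494]
tool_rot: [3.141, -0.001, 2.467]
contact_force: [-3.6, -0.3, 5.0]
opening: 0.0111
finger_force: 30.0
```

Same signature as the first. I'll press on, release and go to column 3.

```bash
python3 -m crank '[[0,0,0,0,0,0.2,0.5],[0,0,0,0,0,0,0.5],[0,0,0,0,0,0,0.5]]'; python3 -m crank '[[0,0,0,0,0,0,2.6],[0,0,0,0,0,0,2.6],[0,0,0,0,0,0,2.6],[0,0,0,0,0,-3,2.6],[0,0,0,0,0,-5,2.6],[0,0,0,0,0,-3,5],[0,0,0,0,0,0,5],[0,0,0,0,0,0,5]]'; python3 -c "
from h import *
plan(.445,-.113,.16,89.3)"
```

```text
time: 46.45
eef_pos: [0.5255, -0.3587, 0.0493]
tool_rot: [3.141, -0.001, 2.467]
contact_force: [-6.6, 1.4, 12.9]
opening: 0.0111
finger_force: 30.0
time: 47.25
eef_pos: [0.5264, -0.3588, 0.1569]
tool_rot: [3.141, 0.001, 2.468]
contact_force: [-0.1, -0.2, 0.5]
opening: 0.0452
finger_force: 0.0
turn [ 0.1  0.  52.1] shift [24.48 -8.44 -0.31] q7 84.0 yaw 141.4 -> 89.3 pos [ 0.5264 -0.3588  0.1569] t 47.25
```

```bash
python3 -m crank '[[0,0,7.44,0,0,0,5],[0,0,7.44,0,0,0,5],[0,0,7.44,0,0,0,5],[0,0,7.44,0,0,0,5],[0,0,7.44,0,0,0,5],[0,0,7.44,0,0,0,5],[0,0,7.44,0,0,0,5],[0,0,0,0,0,0,5]]'; python3 -m crank '[[0,0,0,4.08,-1.41,0,5],[0,0,0,4.08,-1.41,0,5],[0,0,0,4.08,-1.41,0,5],[0,0,0,4.08,-1.41,1,5],[0,0,0,4.08,-1.41,3,5],[0,0,0,4.08,-1.41,3,5],[0,0,0,0,0,0,5],[0,0,0,0,0,0,5],[0,0,0,0,0,0,5],[0,0,0,0,0,0,5]]'; python3 look.py col; python3 seats.py; python3 - <<'E'
from h import *
plan(.445,-.113,.004,89.3)
E
```

```text
time: 48.05
eef_pos: [0.5251, -0.3581, 0.1543]
tool_rot: [-3.138, -0.002, 1.559]
contact_force: [0.4, 0.2, 0.6]
opening: 0.0496
finger_force: 0.0
time: 49.05
eef_pos: [0.4464, -0.1192, 0.0901]
tool_rot: [3.14, 0.001, 1.557]
contact_force: [0.0, -0.1, 0.7]
opening: 0.05
finger_force: 0.0
top col 0.8 [array([ 0.5585, -0.3321]), array([ 22. , 172.6]), np.float32(141.3)]
top col 0.66 [array([ 0.4456, -0.0648]), array([58.9, 19.6]), np.float32(89.6)]
top col 0.59 [array([ 0.528 , -0.3721]), array([ 25.9, 177.6]), np.float32(142.9)]
top col 0.58 [array([ 0.355 , -0.2948]), array([145.1,  19. ]), np.float32(46.8)]
side col 0.97 [array([ 0.5852, -0.3072]), array([ 22.5, 180.4]), np.float32(141.1)]
side col 0.93 [array([ 0.5544, -0.351 ]), array([ 24.3, 184.2]), np.float32(141.5)]
side col 0.74 [array([ 0.3664, -0.2763]), array([155.6,  21. ]), np.float32(47.4)]
side col 0.65 [array([ 0.4453, -0.1273]), array([141.7,  21.5]), np.float32(88.8)]
top 0.6 rackx 5.8 racky 23.0 mm [12. 71.] ang 140.1
top 0.56 rackx 29.5 racky 77.9 mm [ 21. 106.] ang 136.4
side 0.93 rackx 0.6 racky 26.0 mm [ 21. 168.] ang 141.2
side 0.64 rackx -2.8 racky 77.2 mm [ 23. 171.] ang 141.6
turn [ 0.  0. -0.] shift [ 0.47 -0.06  8.57] q7 25.0 yaw 89.3 -> 89.3 pos [ 0.4456 -0.1177  0.0897] t 49.45
```

Both columns are in. Now column 3.

```bash
python3 -m crank '[[0,0,0,0.47,-0.05,4,5],[0,0,0,0,0,3,5],[0,0,0,0,0,1.55,5],[0,0,0,0,0,0,5],[0,0,0,0,0,0,0.5],[0,0,0,0,0,0,0.5],[0,0,0,0,0,0,0.5],[0,0,0,0,0,0,0.5],[0,0,0,0,0,0,0.5],[0,0,0,0,0,0,0.5]]'; python3 -m crank '[[0,0,0,0,0,0,0.5],[0,0,0,0,0,0,0.5],[0,0,0,0,0,0,0.5],[0,0,0,0,0,-4,0.5],[0,0,0,0,0,-4,0.5],[0,0,0,0,0,-3.5,0.5],[0,0,0,0,0,0,0.5],[0,0,0,0,0,0,0.5]]';python3 -c "
from h import *
plan(.4945,-.3984,.11,141.4)"
```

```text
time: 50.45
eef_pos: [0.4448, -0.1128, 0.0045]
tool_rot: [-3.141, -0.0, 1.558]
contact_force: [-0.8, -0.4, 3.2]
opening: 0.0108
finger_force: 30.0
time: 51.25
eef_pos: [0.4451, -0.1126, 0.1192]
tool_rot: [3.141, -0.0, 1.558]
contact_force: [-0.1, -0.7, -2.8]
opening: 0.0109
finger_force: 30.0
turn [  0.    0.  -52.1] shift [-21.69 -19.26   0.92] q7 24.0 yaw 89.3 -> 141.4 pos [ 0.4451 -0.1126  0.1192] t 51.25
```

```bash
python3 -m crank '[[0,0,-7.44,0,0,0,0.5],[0,0,-7.44,0,0,0,0.5],[0,0,-7.44,0,0,0,0.5],[0,0,-7.44,0,0,0,0.5],[0,0,-7.44,0,0,0,0.5],[0,0,-7.44,0,0,0,0.5],[0,0,-7.44,0,0,0,0.5],[0,0,0,0,0,0,0.5]]'; python3 -m crank '[[0,0,0,-3.1,-2.75,0,0.5],[0,0,0,-3.1,-2.75,0,0.5],[0,0,0,-3.1,-2.75,0,0.5],[0,0,0,-3.1,-2.75,0,0.5],[0,0,0,-3.1,-2.75,0,0.5],[0,0,0,-3.1,-2.75,0,0.5],[0,0,0,-3.1,-2.75,0,0.5],[0,0,0,0,0,0,0.5],[0,0,0,0,0,0,0.5],[0,0,0,0,0,0,0.5]]'; python3 -m crank '[[0,0,0,0,0,0,0.5],[0,0,0,0,0,0,0.5],[0,0,0,0,0,0,0.5]]'; python3 -c "
from h import *
plan(.4945,-.3984,.0795,141.4)"
```

```text
time: 52.05
eef_pos: [0.4436, -0.1125, 0.1173]
tool_rot: [-3.14, -0.004, 2.467]
contact_force: [-0.2, -0.0, -2.0]
opening: 0.0107
finger_force: 30.0
time: 53.05
eef_pos: [0.4942, -0.3962, 0.1177]
tool_rot: [3.14, -0.004, 2.468]
contact_force: [0.5, -0.0, -1.8]
opening: 0.0112
finger_force: 30.0
time: 53.35
eef_pos: [0.4946, -0.3978, 0.1193]
tool_rot: [3.141, -0.0, 2.468]
contact_force: [-0.9, 0.4, -2.5]
opening: 0.0111
finger_force: 30.0
turn [ 0. -0.  0.] shift [-0.03 -0.06  3.98] q7 88.0 yaw 141.4 -> 141.4 pos [ 0.4946 -0.3978  0.1193] t 53.35
```

```bash
python3 -m crank '[[0,0,0,0,0,2,0.5],[0,0,0,0,0,2,0.5],[0,0,0,0,0,0,0.5],[0,0,0,0,0,0,0.5],[0,0,0,0,0,0,0.5]]'; python3 -m crank '[[0,0,0,0,0,0.5,0.5],[0,0,0,0,0,0.5,0.5],[0,0,0,0,0,0.4,0.5],[0,0,0,0,0,0,0.5],[0,0,0,0,0,0,0.5]]'; python3 -c "
from h import *
plan(.4945,-.3984,.0495,141.4)"
```

```text
time: 53.85
eef_pos: [0.4951, -0.3992, 0.0804]
tool_rot: [-3.142, 0.002, 2.467]
contact_force: [-0.2, -0.5, -2.0]
opening: 0.0109
finger_force: 30.0
time: 54.35
eef_pos: [0.4937, -0.3994, 0.0651]
tool_rot: [-3.141, -0.0, 2.466]
contact_force: [-1.7, -1.0, -1.1]
opening: 0.0109
finger_force: 30.0
turn [-0.1 -0.  -0.1] shift [-0.    0.13  1.56] q7 88.0 yaw 141.3 -> 141.4 pos [ 0.4937 -0.3994  0.0651] t 54.35
```

```bash
python3 -m crank '[[0,0,0,0,0.08,0.4,0.5],[0,0,0,0,0,0.4,0.5],[0,0,0,0,0,0,0.5],[0,0,0,0,0,0,0.5]]';python3 -m crank '[[0,0,0,0,0,0.3,0.5],[0,0,0,0,0,0,0.5],[0,0,0,0,0,0,0.5]]';python3 -m crank '[[0,0,0,0,0,0.3,0.5],[0,0,0,0,0,0,0.5],[0,0,0,0,0,0,0.5]]';python3 -m crank '[[0,0,0,0,0,0.3,0.5],[0,0,0,0,0,0,0.5],[0,0,0,0,0,0,0.5]]';python3 -m crank '[[0,0,0,0,0,0.2,0.5],[0,0,0,0,0,0,0.5],[0,0,0,0,0,0,0.5]]'
```

```text
time: 54.75
eef_pos: [0.4939, -0.3996, 0.0565]
tool_rot: [-3.139, 0.0, 2.466]
contact_force: [-1.7, -4.1, -3.5]
opening: 0.011
finger_force: 30.0
time: 55.05
eef_pos: [0.4938, -0.3984, 0.0532]
tool_rot: [-3.14, -0.001, 2.466]
contact_force: [-2.0, -4.7, -4.3]
opening: 0.0109
finger_force: 30.0
time: 55.35
eef_pos: [0.4944, -0.3976, 0.0507]
tool_rot: [-3.142, -0.001, 2.467]
contact_force: [-2.5, -3.6, -3.3]
opening: 0.0107
finger_force: 30.0
time: 55.65
eef_pos: [0.4946, -0.3979, 0.0499]
tool_rot: [-3.142, -0.0, 2.467]
contact_force: [-5.6, -1.4, 6.4]
opening: 0.0115
finger_force: 30.0
time: 55.95
eef_pos: [0.4946, -0.3979, 0.0498]
tool_rot: [-3.141, 0.0, 2.467]
contact_force: [-8.1, 0.8, 15.5]
opening: 0.0112
finger_force: 30.0
```

```bash
python3 -m crank '[[0,0,0,0,0,0,2.6],[0,0,0,0,0,0,2.6],[0,0,0,0,0,0,2.6],[0,0,0,0,0,-3,2.6],[0,0,0,0,0,-5,2.6],[0,0,0,0,0,-3,5],[0,0,0,0,0,0,5],[0,0,0,0,0,0,5]]'; python3 -m crank '[[0,0,8.5,0,0,0,5],[0,0,8.5,0,0,0,5],[0,0,8.5,0,0,0,5],[0,0,8.5,0,0,0,5],[0,0,8.5,0,0,0,5],[0,0,8.5,0,0,0,5],[0,0,8.5,0,0,0,5],[0,0,8.5,0,0,0,5],[0,0,8.5,0,0,0,5],[0,0,8.5,0,0,0,5]]'; python3 look.py col; python3 seats.py; python3 -c "
from h import *
plan(.364,-.285,.09,47.4)"
```

```text
time: 56.75
eef_pos: [0.4957, -0.3971, 0.1564]
tool_rot: [3.14, 0.001, 2.468]
contact_force: [-0.4, -0.3, -0.6]
opening: 0.0453
finger_force: 0.0
time: 57.75
eef_pos: [0.4942, -0.3966, 0.1535]
tool_rot: [-3.137, -0.001, 0.978]
contact_force: [0.5, 0.4, -0.3]
opening: 0.0498
finger_force: 0.0
top col 0.79 [array([ 0.5094, -0.3619]), array([ 19.4, 126.2]), np.float32(138.3)]
top col 0.79 [array([ 0.5569, -0.332 ]), array([ 26.3, 179.3]), np.float32(140.4)]
top col 0.63 [array([0.4936, 0.4116]), array([59. , 82.7]), np.float32(90.3)]
top col 0.58 [array([ 0.3602, -0.2882]), array([161.8,  19.3]), np.float32(47.5)]
top col 0.49 [array([ 0.4956, -0.4145]), array([ 22., 173.]), np.float32(142.3)]
side col 0.93 [array([ 0.366 , -0.2758]), array([155.5,  20.4]), np.float32(47.0)]
side col 0.69 [array([ 0.506 , -0.3814]), array([217.9, 164. ]), np.float32(52.4)]
side col 0.64 [array([ 0.5171, -0.3239]), array([17.6, 84.7]), np.float32(137.4)]
side col 0.53 [array([ 0.5395, -0.2706]), array([23.4, 64.3]), np.float32(140.8)]
top 0.72 rackx 29.3 racky 71.4 mm [ 18. 106.] ang 145.1
top 0.56 rackx 1.7 racky -25.9 mm [ 26. 172.] ang 141.8
top 0.54 rackx 1.9 racky 24.5 mm [ 23. 169.] ang 141.6
side 0.65 rackx 1.3 racky -23.9 mm [ 22. 172.] ang 141.3
side 0.57 rackx -43.2 racky 26.7 mm [23. 89.] ang 141.5
side 0.53 rackx -57.4 racky 77.6 mm [21. 59.] ang 142.9
turn [-0. -0.  9.] shift [ -0.52 -17.26   6.58] q7 18.0 yaw 56.4 -> 47.4 pos [ 0.4946 -0.398   0.1558] t 58.15
```

```bash
python3 -m crank '[[0,0,4.5,0,0,0,5],[0,0,4.5,0,0,0,5],[0,0,0,-0.13,-4.33,0,5],[0,0,0,-0.13,-4.33,2,5],[0,0,0,-0.13,-4.33,2.5,5],[0,0,0,-0.13,-4.33,2.1,5],[0,0,0,0,0,0,5],[0,0,0,0,0,0,5],[0,0,0,0,0,0,5],[0,0,0,0,0,0,5]]'; python3 -m crank '[[0,0,0,0,0,0,5],[0,0,0,0,0,0,5]]'; python3 -c "
from h import *
plan(.362,-.2850,.004,47.4)"
```

```text
time: 59.15
eef_pos: [0.366, -0.2864, 0.091]
tool_rot: [3.138, -0.0, 0.827]
contact_force: [-0.9, -0.6, 1.4]
opening: 0.0498
finger_force: 0.0
time: 59.35
eef_pos: [0.3647, -0.2852, 0.0904]
tool_rot: [3.14, 0.0, 0.827]
contact_force: [-0.7, -0.2, 0.1]
opening: 0.0501
finger_force: 0.0
turn [ 0.1  0.  -0. ] shift [-0.16 -0.21  8.64] q7 16.0 yaw 47.4 -> 47.4 pos [ 0.3647 -0.2852  0.0904] t 59.35
```

```bash
python3 -m crank '[[0,0,0,-0.2,-0.15,4,5],[0,0,0,0,0,3,5],[0,0,0,0,0,1.6,5],[0,0,0,0,0,0,5],[0,0,0,0,0,0,0.5],[0,0,0,0,0,0,0.5],[0,0,0,0,0,0,0.5],[0,0,0,0,0,0,0.5],[0,0,0,0,0,0,0.5],[0,0,0,0,0,0,0.5]]'; python3 -m crank '[[0,0,0,0,0,0,0.5],[0,0,0,0,0,0,0.5],[0,0,0,0,0,0,0.5],[0,0,0,0,0,-4,0.5],[0,0,0,0,0,-4,0.5],[0,0,0,0,0,-3.5,0.5],[0,0,0,0,0,0,0.5],[0,0,0,0,0,0,0.5]]';python3 -c "
from h import *
plan(.4633,-.4375,.11)"
```

```text
time: 60.35
eef_pos: [0.3613, -0.2847, 0.0045]
tool_rot: [-3.141, -0.0, 0.827]
contact_force: [-0.6, 0.7, 4.6]
opening: 0.0106
finger_force: 30.0
time: 61.15
eef_pos: [0.3616, -0.2848, 0.1192]
tool_rot: [3.141, -0.0, 0.827]
contact_force: [-0.9, -0.4, -2.2]
opening: 0.0111
finger_force: 30.0
turn [ 0.1 -0.  -0. ] shift [-4.35 17.82  0.92] q7 15.0 yaw 47.4 -> 47.4 pos [ 0.3616 -0.2848  0.1192] t 61.15
```

```bash
python3 -m crank '[[0,0,-7.83,0,0,0,0.5],[0,0,-7.83,0,0,0,0.5],[0,0,-7.83,0,0,0,0.5],[0,0,-7.83,0,0,0,0.5],[0,0,-7.83,0,0,0,0.5],[0,0,-7.83,0,0,0,0.5],[0,0,-7.83,0,0,0,0.5],[0,0,-7.83,0,0,0,0.5],[0,0,-7.83,0,0,0,0.5],[0,0,-7.83,0,0,0,0.5]]'; python3 -m crank '[[0,0,-7.83,0,0,0,0.5],[0,0,-7.83,0,0,0,0.5],[0,0,0,0,0,0,0.5],[0,0,0,0,0,0,0.5],[0,0,0,0,0,0,0.5]]'; python3 -c "
from h import *
plan(.4633,-.4375,.118,141.4)"
```

```text
time: 62.15
eef_pos: [0.3603, -0.284, 0.1172]
tool_rot: [-3.141, -0.004, 2.199]
contact_force: [0.4, 0.3, -2.1]
opening: 0.0107
finger_force: 30.0
time: 62.65
eef_pos: [0.361, -0.2847, 0.1184]
tool_rot: [3.141, -0.002, 2.464]
contact_force: [-0.3, -0.0, -1.1]
opening: 0.0112
finger_force: 30.0
turn [ 0.  -0.1 -0.2] shift [-17.53  -5.56   0.04] q7 85.0 yaw 141.2 -> 141.4 pos [ 0.361  -0.2847  0.1184] t 62.65
```

```bash
python3 -m crank '[[0,0,0,-3.48,-1.11,0,0.5],[0,0,0,-3.48,-1.11,0,0.5],[0,0,0,-3.48,-1.11,0,0.5],[0,0,0,-3.48,-1.11,0,0.5],[0,0,0,-3.48,-1.11,0,0.5],[0,0,0,0,0,0,0.5],[0,0,0,0,0,0,0.5],[0,0,0,0,0,0,0.5],[0,0,0,0,0,0,0.5],[0,0,0,0,0,0,0.5]]'; python3 -m crank '[[0,0,0,0,0,0,0.5]]'; python3 -c "
from h import *
plan(.4633,-.4375,.0795,141.4)"; python3 -m crank '[[0,0,0,0,0,2,0.5],[0,0,0,0,0,1.9,0.5],[0,0,0,0,0,0,0.5],[0,0,0,0,0,0,0.5],[0,0,0,0,0,0,0.5]]'; python3 -c "
from h import *
plan(.4633,-.4375,.0495,141.4)"
```

```text
time: 63.65
eef_pos: [0.4623, -0.4362, 0.1194]
tool_rot: [3.141, -0.001, 2.467]
contact_force: [-0.0, 0.1, -1.3]
opening: 0.0108
finger_force: 30.0
time: 63.75
eef_pos: [0.4625, -0.4366, 0.1195]
tool_rot: [-3.142, -0.0, 2.467]
contact_force: [0.9, 0.3, -1.1]
opening: 0.0111
finger_force: 30.0
turn [-0.  -0.  -0.1] shift [-0.12 -0.02  4.  ] q7 91.0 yaw 141.3 -> 141.4 pos [ 0.4625 -0.4366  0.1195] t 63.75
time: 64.25
eef_pos: [0.4632, -0.4377, 0.0814]
tool_rot: [-3.141, 0.002, 2.466]
contact_force: [0.5, -0.3, -1.2]
opening: 0.0112
finger_force: 30.0
turn [-0.   0.1 -0.1] shift [0.01 0.02 3.19] q7 91.0 yaw 141.3 -> 141.4 pos [ 0.4632 -0.4377  0.0814] t 64.25
```

```bash
python3 -m crank '[[0,0,0,0,0,0.5,0.5],[0,0,0,0,0,0.5,0.5],[0,0,0,0,0.1,0.5,0.5],[0,0,0,0,0,0.4,0.5],[0,0,0,0,0,0.4,0.5],[0,0,0,0,0,0,0.5],[0,0,0,0,0,0,0.5]]';python3 -m crank '[[0,0,0,0,0,0.3,0.5],[0,0,0,0,0,0,0.5],[0,0,0,0,0,0,0.5]]';python3 -m crank '[[0,0,0,0,0,0.3,0.5],[0,0,0,0,0,0,0.5],[0,0,0,0,0,0,0.5]]';python3 -m crank '[[0,0,0,0,0,0.3,0.5],[0,0,0,0,0,0,0.5],[0,0,0,0,0,0,0.5]]';python3 -m crank '[[0,0,0,0,0,0.2,0.5],[0,0,0,0,0,0,0.5],[0,0,0,0,0,0,0.5]]'
```

```text
time: 64.95
eef_pos: [0.462, -0.4381, 0.0565]
tool_rot: [-3.139, 0.0, 2.465]
contact_force: [-2.0, -5.4, -3.9]
opening: 0.011
finger_force: 30.0
time: 65.25
eef_pos: [0.4621, -0.4369, 0.0532]
tool_rot: [-3.14, -0.001, 2.466]
contact_force: [-1.9, -4.5, -4.6]
opening: 0.0113
finger_force: 30.0
time: 65.55
eef_pos: [0.4625, -0.4362, 0.0506]
tool_rot: [-3.141, -0.002, 2.466]
contact_force: [-2.9, -3.9, -3.9]
opening: 0.0109
finger_force: 30.0
time: 65.85
eef_pos: [0.4626, -0.4364, 0.0499]
tool_rot: [-3.141, -0.001, 2.466]
contact_force: [-5.4, -1.5, 6.6]
opening: 0.011
finger_force: 30.0
time: 66.15
eef_pos: [0.4627, -0.4364, 0.0498]
tool_rot: [-3.141, -0.0, 2.466]
contact_force: [-8.2, 0.2, 15.3]
opening: 0.0109
finger_force: 30.0
```

Same signature again. I'll release, clear the view, and check everything.

```bash
python3 -m crank '[[0,0,0,0,0,0,2.6],[0,0,0,0,0,0,2.6],[0,0,0,0,0,0,2.6],[0,0,0,0,0,-3,2.6],[0,0,0,0,0,-5,2.6],[0,0,0,0,0,-5,2.6],[0,0,0,4,0,-4,5],[0,0,0,5,0,0,5],[0,0,0,5,0,0,5],[0,0,0,5,0,0,5]]'; python3 -m crank '[[0,0,0,4,4,0,5],[0,0,0,4,3,0,5],[0,0,0,0,0,0,5],[0,0,0,0,0,0,5]]'; python3 look.py dish bottle col; python3 seats.py; python3 - <<'E'
from h import *
a=cv2.imread('pics/last_side.png')[90:384,90:420]; b=cv2.imread('pics/last_top.png')[90:384,90:420]
cv2.imwrite('pics/end.png',cv2.resize(np.hstack([a,b]),None,fx=1.2,fy=1.2,interpolation=2))
cv2.imwrite('pics/endr.png',cv2.resize(cv2.imread('pics/last_side.png')[250:384,290:420],None,fx=4.4,fy=4.4,interpolation=2))
E
```

```text
time: 67.15
eef_pos: [0.3181, -0.3182, 0.2116]
tool_rot: [3.14, 0.001, 2.468]
contact_force: [0.7, 0.2, 1.2]
opening: 0.0489
finger_force: 0.0
time: 67.55
eef_pos: [0.3013, -0.2211, 0.2118]
tool_rot: [3.141, 0.001, 2.47]
contact_force: [0.4, -0.8, -0.0]
opening: 0.0499
finger_force: 0.0
top dish 0.59 pan [0.49460397 0.37936032] [62.10126114 64.43409729]
cap [139 185  17  17 229] bench [0.5793335  0.29698508] dish [0.57653717 0.28720547]
cap [107 213  17  17 231] bench [0.49432611 0.39501111] dish [0.4944144  0.38190506]
top col 0.71 [array([ 0.4966, -0.477 ]), array([21.7, 91.2]), np.float32(135.9)]
top col 0.71 [array([ 0.5598, -0.3318]), array([ 21.9, 174.2]), np.float32(140.5)]
top col 0.59 [array([ 0.4454, -0.3768]), array([16.4, 42.4]), np.float32(133.8)]
top col 0.55 [array([ 0.5116, -0.3563]), array([ 27.6, 128.8]), np.float32(145.1)]
top col 0.47 [array([ 0.751 , -0.2571]), array([ 14.5, 131.7]), np.float32(103.1)]
side dish 0.74 pan [ 0.70965808 -0.24659726] [ 17.66693115 171.53993225]
side dish 0.41 pan [0.49364575 0.37882062] [66.22662354 81.61291504]
side col 0.82 [array([ 0.4877, -0.4355]), array([ 24. , 184.9]), np.float32(141.3)]
side col 0.81 [array([ 0.5554, -0.3519]), array([ 26. , 183.5]), np.float32(142.1)]
side col 0.58 [array([ 0.522 , -0.3939]), array([ 23.8, 182.5]), np.float32(141.4)]
top 0.77 rackx -63.4 racky -76.6 mm [18. 39.] ang 133.6
top 0.62 rackx 30.7 racky -22.1 mm [ 21. 114.] ang 137.6
top 0.47 rackx 2.6 racky 24.1 mm [ 23. 168.] ang 142.2
top 0.23 rackx -8.5 racky -40.2 mm [120. 154.] ang 140.9
side 0.85 rackx 1.3 racky 26.6 mm [ 22. 171.] ang 141.4
side 0.81 rackx -3.1 racky 77.3 mm [ 25. 172.] ang 142.3
side 0.68 rackx 1.0 racky -73.4 mm [ 24. 172.] ang 141.1
side 0.66 rackx 1.5 racky -23.6 mm [ 23. 172.] ang 141.5
side 0.66 rackx 41.1 racky -5.3 mm [25. 14.] ang 30.4
```

View pics/end.png

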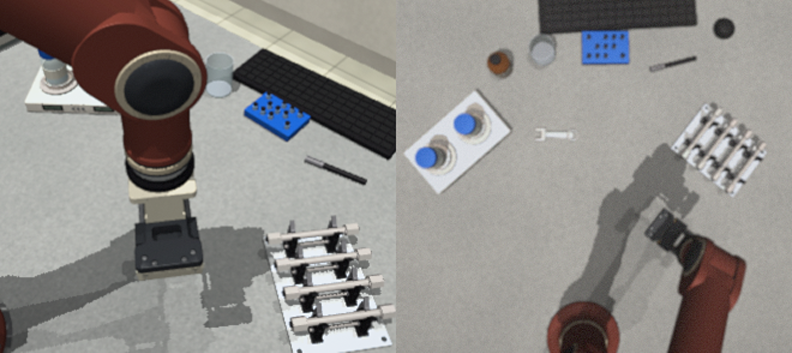

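View pics/endr.png

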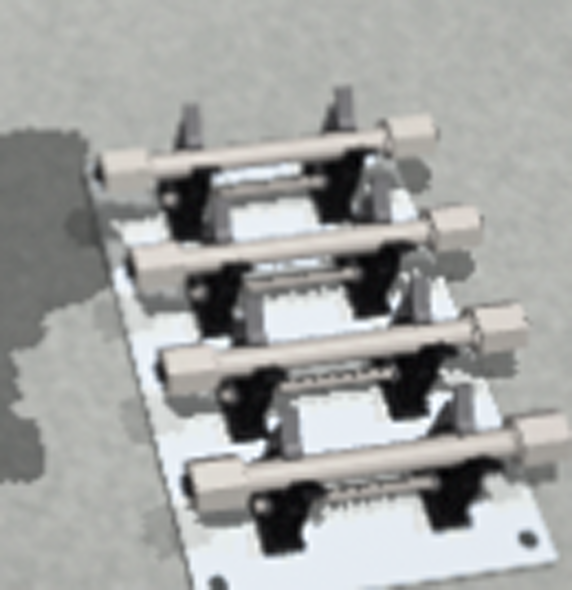

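All four columns lie level and alike in the rack (crop rows 135–465, spacing even) with every jaw upright. The bottles are centred on the pans (top crop at (426,157) and (466,124)), and the other objects haven't moved. Handing in.

```bash
python3 -c "
from station import *
print(finish_job())"
```

```text
the job is handed in; nothing more can be done
None
```

The job is handed in: both dishes and bottles are on the scale and all four columns are clipped into the rack. The last pictures and press forces agree, but `finish_job()` gave no verdict.

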